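Square up a hinged angle plate with an engineer's square and hold it

TASK

The mirror's hinged angle plate leans because its clamp is loose. Pull the engineer's square straight up out of the tool stand, stand its foot flat on the plate's base with the blade squarely facing the leaning upright, and push it into the corner until the upright stands square, touching the blade along its edge. Finish still gripping the square there, pressed against both base and upright, so that I can tighten the clamp; move the upright only with the square, and leave the loose things around alone.

Things in the scene. Friction and masses are not known exactly. Their poses are not given: they have to be found in the camera images.
- square_grip (a point): Middle of the blade of the engineer's square, where to grip it (fingers on its broad sides, along y). It is a steel L of 0.4 kg standing on its foot: bright blade 40 mm wide (x), 10 mm thick (y). This point is 20 mm behind the blade's working edge, which faces +x, 53 mm above the underside of the foot and 45 mm below the blade's top. z points up the blade. Grip with about 60 N.
- square_heel (a point): Outer corner of the square: in the plane of the blade's working edge (faces +x), on the underside of the foot, mid thickness; axes as for the grip point. The foot is dark, 80 mm long (from here along -x), 24 mm wide (y), 14 mm high, its end flush with the blade's edge.
- square_toe (a point): Underside of the foot of the square at its far end, 80 mm behind the heel; axes as for the grip point.
- stand_pocket (a point): Middle of the pocket floor of the tool stand, where the foot starts; x points from the square's toe to its heel. Fixed grey block 145 mm long (x), 56 wide, 32 high; pocket 85 x 29 mm, 24 mm deep, floor 8 mm above the table: 2.5 mm play all round the foot. Two hex drivers stand fixed at its toe end, 61 mm from here along -x, up to 113 mm above the table.
- corner (a point): Middle of the corner line of the hinged angle plate: x = 0 is the upright's front face when square, z = 0 the base's top (12 mm above the table). x points horizontally from the open side into the upright, z up. Fixed base 90 mm wide (y), from 95 mm before (-x) to 25 mm behind here. On it two screw heads, 10 mm wide, 6 mm high, at x = -78, y = +-32 mm; its middle is free.
- upright_top (a point): Middle of the top edge of the upright's front face; z points up the plate. Aluminium plate 78 mm wide (y), 10 mm thick, 74 mm high above the base, hinged at its foot (axis 5 mm behind the front face, 6 mm above the base). A mirror in a black ring on its back; at its left side (+y) a slotted arc with a black clamp knob.
- upright (a joint): Angle of the upright, rad: 0 is square to the base, positive leans over the base towards the open side (starts at 0.12 to 0.32). Stiff friction hinge, 0.35 N m (about 5 N at the top edge): as it is pushed up it tends to lift the blade; it stays where it is left and can be pushed too far, to negative values.
- base_plate: The base of the angle plate (described at the corner). Origin 12 mm below the corner point, on the table; axes as for the corner.
- filter_cube: Bystander, loose: black optical filter cube 40 x 38 x 41 mm. Origin in the centre of its underside.
- canister: Bystander, loose: clear round canister with a black lid, 51 mm across, 71 mm high. Origin in the centre of its underside.
- torch: Bystander, loose: small black torch standing upright, 28 mm across, 85 mm high. Origin in the centre of its underside.

How it is judged:
By the outcome, as a careful person would: the job done as asked, in the order asked, and still so for the second after the job is handed in, while the arm keeps its last pose, push and grip.
It also fails if it takes over 54 s, if anything falls off the work surface, if the arm or the gripper's body presses on something with over 40 N, if the wrist force passes 120 N, or if a joint passes its speed limit or range.

ROBOT

A 6-joint arm with a two-finger parallel gripper is mounted at the origin on a cart in front of the work surface, level with it; the furniture and walls round the work are solid. World frame = base frame: x ahead of the robot, y to its left, z up, the work surface at z = 0. Lengths are in m, angles in rad, forces in N, time in s.
With the tool pointing down it reaches from about 0.225 to 0.875 m from the base axis. Payload 3.4 kg.
Tool frame: the origin (TCP) lies between the finger pads; the fingertips stand 11 mm ahead of it and the grasp point (between the pads) lies 8 mm behind it; z points along the fingers, y is the direction in which the jaws open and shut (so a half turn about z gives the same grasp; the last joint's range is limited). The gripper opens to 85 mm and grips with 20 to 120 N. Pads are 22 mm wide; open, the fingers measure 114 mm over their backs; the gripper's body (76 mm by 85 mm) begins 54 mm behind the grasp point. The pads swing forward as they close: fully open they stand 13 mm farther back than shut.
Start: joints at [1.003, 0.276, 1.505, -0, 1.361, -0.121], TCP at [0.248, 0.519, 0.242] pointing down, gripper open.
Joint ranges: [-2.89, 2.89], [-0.75, 2.08], [0.22, 2.7], [-1.18, 4.32], [0.11, 2.71], [-2.7, 2.7]. Speed limits (rad/s): [2.57, 2.57, 3.14, 3.14, 3.14, 3.14].

INTERFACE

Orientations are given as a unit quaternion [w, x, y, z].
In Python, from rig import manip gives the robot as it stands. The module is installed in compiled form; this text tells all that it offers.
- The arm moves only by the tool move_arm, never from a script. Its argument "series" is a list that holds one entry, the list of rows, each a list of 7 numbers: the shift along the world's x, y, z in m, then the turn, a rotation vector about the world's x, y, z in rad, then the finger opening in m, from 0 to 0.0854. A call has 1 to 20 rows; each row shifts and turns the commanded pose from where the row before left it; what a row does not reach is not made up. A row lasts 1/12 s, in which the tool goes at most 41.7 mm and 7.16 degrees, less where a joint would pass 70% of its speed; a pose out of reach is approached as far as the arm can. A call with a gripper value outside its range is refused whole. The fingers move at their own pace and stop on an object; "newtons" is the grip in N (left out, the last holds). Time passes only in rows, so rows that do not move let the fingers close. It gives the time, the measured TCP pose, the force and the opening at its end, in the units of the state.
- manip.get_state(): the state, without advancing time (a new reading comes with each control period).
- manip.get_image(name): name is "side" or "top"; returns a dict with "color" (384x512x3 uint8, red, green, blue), "fx", "fy", "cx", "cy" (pixels), "R" (3x3) and "t" (3): a world point X has camera coordinates R X + t. Camera axes: x right, y down, z forward; pixel columns grow to the right and rows downward; lengths in m; the calibration is good to about 2 mm. A picture is of the moment at which its call begins. There is no depth.
- manip.sign_off(): hands the job in, once; it reports no verdict.
The state is a dict: "clock": time; "qpos": joint angles; "qd": joint speeds; "effort": joint torques, N m; "position": TCP position; "ee_rot": TCP orientation; "contact_force": force on the tool from outside, world axes, zero at the start; "moment": the same for the moment, N m; "width": finger opening in m.
Only numpy, scipy, OpenCV 4.12 (cv2) and the standard library are available. Lean on these libraries where they do the work, as an engineer would, in place of code of your own. Each camera call takes 0.05 s, during which the arm holds its last target.

## Working session

There is one attempt and no reset: what is moved stays moved. The work goes in short steps, Python scripts to look and compute and a tool call to move; the robot and the scene stay as the last step left them, time stands still between calls to the robot, and variables do not carry over. Pictures are saved under pics/ and viewed, and the job is handed in when it is done.

Besides the shell and the picture viewer there is one more tool, called after "Request:" as name(argument=value, ...) on one line, values as JSON. move_arm: Moves the arm, as the interface text tells. Its arguments: {"type":"object","properties":{"series":{"type":"array"},"newtons":{"type":"number"}},"required":["series"]}

```bash
mkdir -p pics; python3 - <<'E'
from rig import manip
import cv2,numpy as np,pickle
s=manip.get_state(); print(s)
for n in("side","top"):
    d=manip.get_image(n); cv2.imwrite(f"pics/{n}0.png",d["color"][:,:,::-1]); pickle.dump(d,open(f"{n}0.pkl","wb"))
    print(n,d["fx"],d["cx"],d["cy"],np.round(d["R"],4).tolist(),d["t"],-np.array(d["R"]).T@d["t"])
E
```

```text
{'clock': 0.0, 'qpos': array([ 1.00300562e+00,  2.76581643e-01,  1.50615543e+00, -9.72527991e-07,
        1.36072638e+00, -1.20985886e-01]), 'qd': array([ 0.00013939, -0.00015693,  0.00113825,  0.00030956, -0.00140431,
        0.00145906]), 'effort': array([ 9.24512788e-04, -4.16763318e+01, -2.45801586e+01, -2.98308332e-04,
        1.10727726e-02,  5.62371270e-06]), 'position': array([0.24816007, 0.51810409, 0.24143844]), 'ee_rot': array([-3.15362491e-04,  2.21548561e-01,  9.75148891e-01, -8.80634212e-04]), 'contact_force': array([-0.65854021,  0.83146369,  0.1707342 ]), 'moment': array([ 0.01247559, -0.00083701,  0.02464971]), 'width': 0.08551189593122058}
side 399.89450891905756 251.99467466006158 195.0302660205868 [[0.9978, -0.0659, -0.0112], [-0.0353, -0.3774, -0.9254], [0.0567, 0.9237, -0.3789]] [-0.49645364  0.08954766  0.84191558] [ 0.45075591 -0.77659479  0.39626567]
top 444.8841142643594 252.27756007619965 190.43314462502025 [[0.0117, -0.9999, -0.0015], [-0.9914, -0.0114, -0.1301], [0.1301, 0.003, -0.9915]] [0.02066747 0.49000711 1.10496603] [0.34182597 0.02294016 1.15935879]
```

View pics/side0.png

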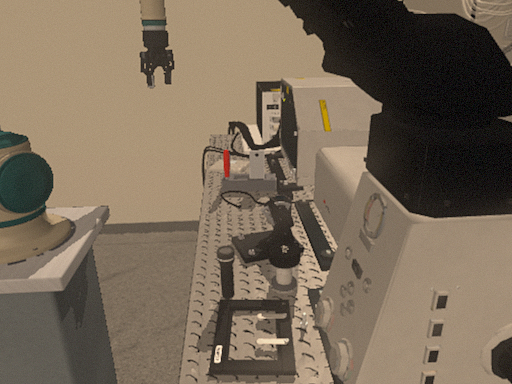

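View pics/top0.png

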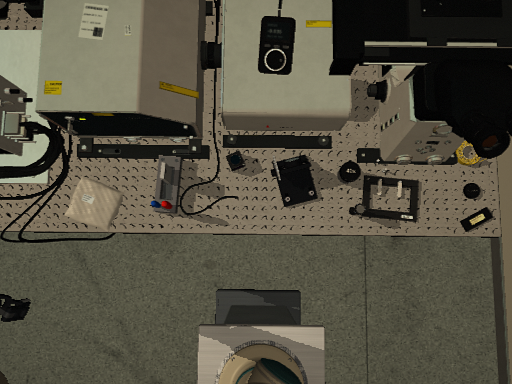

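The side view shows the stand near (250,180) and the plate, torch and canister near (270,260). In the top view the stand is at (167,183), the plate at (296,180), the cube at (236,160), the canister at (348,172) and the torch at about (358,210). I'll zoom in.

```bash
python3 - <<'E'
import cv2
a=cv2.imread("pics/top0.png");b=cv2.imread("pics/side0.png")
def c(im,x0,y0,w,h,f,n): cv2.imwrite(n,cv2.resize(im[y0:y0+h,x0:x0+w],None,fx=f,fy=f,interpolation=cv2.INTER_CUBIC))
c(a,140,145,60,75,8,"pics/t_stand.png")
c(a,220,140,140,75,5.7,"pics/t_plate.png")
c(b,195,130,130,90,6,"pics/s_stand.png")
c(b,200,190,130,110,5.4,"pics/s_plate.png")
E
```

```text
(no output)
```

View pics/t_stand.png

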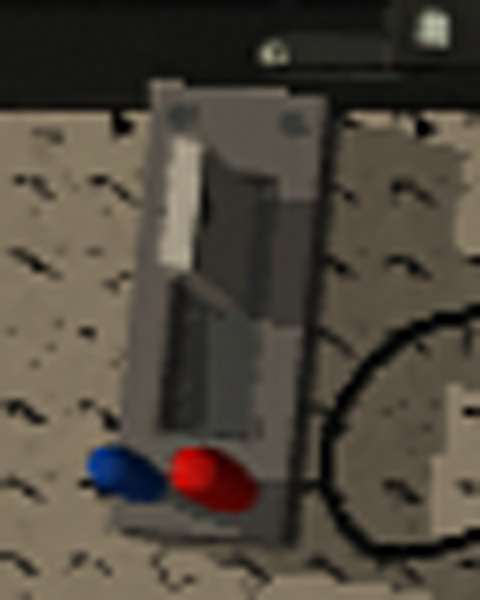

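View pics/t_plate.png

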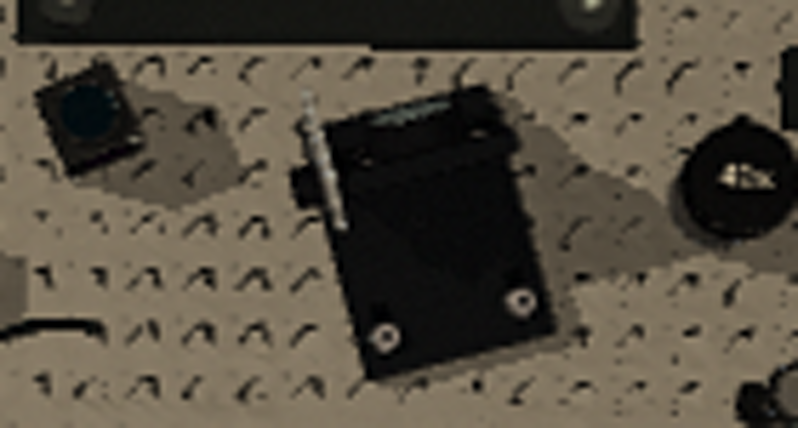

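View pics/s_stand.png

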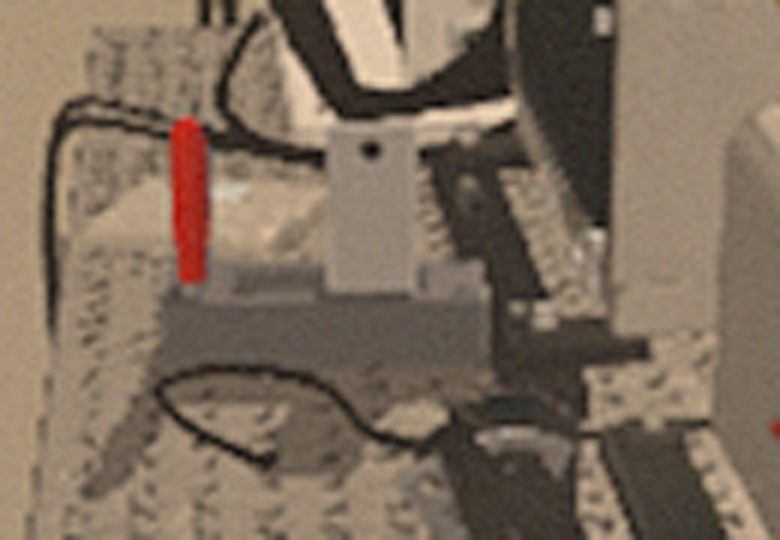

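View pics/s_plate.png

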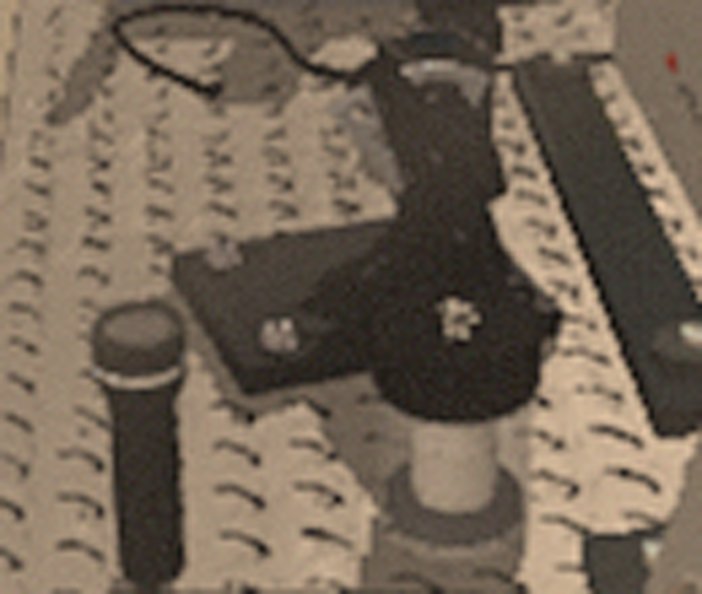

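```bash
cat > h.py <<'E'
import cv2,numpy as np,pickle
def load(n): return pickle.load(open(n+".pkl","rb"))
def proj(d,P):
    c=np.atleast_2d(P)@np.array(d["R"]).T+np.array(d["t"])
    return np.c_[d["fx"]*c[:,0]/c[:,2]+d["cx"],d["fy"]*c[:,1]/c[:,2]+d["cy"]]
def back(d,uv,z):
    uv=np.atleast_2d(uv);r=np.c_[(uv[:,0]-d["cx"])/d["fx"],(uv[:,1]-d["cy"])/d["fy"],np.ones(len(uv))]@np.array(d["R"])
    o=-np.array(d["R"]).T@np.array(d["t"]);return o+r*((z-o[2])/r[:,2])[:,None]
def uc(p,off,f): return (np.atleast_2d(p)+.5)/f-.5+np.array(off)
def box(x0,x1,y0,y1,z0,z1):
    v=np.array([[x,y,z] for x in(x0,x1) for y in(y0,y1) for z in(z0,z1)])
    e=[(i,j) for i in range(8) for j in range(i) if bin(i^j).count("1")==1]
    return v,e
def place(v,x,y,yaw,z=0):
    c,s=np.cos(yaw),np.sin(yaw);return v@np.array([[c,-s,0],[s,c,0],[0,0,1]]).T+[x,y,z]
def draw(im,d,off,f,v,e,col):
    p=proj(d,v);p=(p-off+.5)*f-.5
    for i,j in e: cv2.line(im,tuple(int(round(q*8)) for q in p[i]),tuple(int(round(q*8)) for q in p[j]),col,1,cv2.LINE_AA,3)
def crop(d,x0,y0,w,h,f): return cv2.resize(d["color"][y0:y0+h,x0:x0+w,::-1],None,fx=f,fy=f,interpolation=cv2.INTER_CUBIC)
E
python3 - <<'E'
from h import *
T=load("top0");S=load("side0")
p=lambda *a:print(np.round(back(*a),4).tolist())
p(T,uc([(150,82),(327,97),(283,545),(112,520)],(140,145),8),.032)
p(T,uc([(180,135),(205,140),(187,270),(160,265)],(140,145),8),.106)  # blade top
p(S,uc([(330,122),(417,122)],(195,130),6),.106)
p(S,uc([(165,300),(490,300)],(195,130),6),.032)
# plate base
p(T,uc([(387,337),(521,301)],(220,140),5.7),.018)
p(T,uc([(370,380),(555,330)],(220,140),5.7),.012)
p(S,uc([(222,252),(280,333)],(200,190),5.4),.018)
p(S,uc([(172,258),(248,385)],(200,190),5.4),.012)
p(T,uc([(90,120)],(220,140),5.7),.041)
p(T,uc([(745,182)],(220,140),5.7),.071)
E
```

```text
[[0.5798, 0.2702, 0.032], [0.5755, 0.2128, 0.032], [0.4305, 0.2221, 0.032], [0.4378, 0.2767, 0.032]]
[[0.548, 0.2443, 0.106], [0.5465, 0.2367, 0.106], [0.5069, 0.2406, 0.106], [0.5083, 0.2488, 0.106]]
[[0.5086, 0.246, 0.106], [0.5467, 0.242, 0.106]]
[[0.4331, 0.2273, 0.032], [0.5764, 0.2134, 0.032]]
[[0.4711, -0.0647, 0.018], [0.4882, -0.1255, 0.018]]
[[0.452, -0.0575, 0.012], [0.4758, -0.1417, 0.012]]
[[0.4706, -0.0689, 0.018], [0.4882, -0.1294, 0.018]]
[[0.4521, -0.0608, 0.012], [0.4759, -0.1524, 0.012]]
[[0.5649, 0.0704, 0.041]]
[[0.5347, -0.2163, 0.071]]
```

```bash
cat > ov.py <<'E'
from h import *
def models(sq,st,pl,th,sqz=.008):
    M=[]
    sx,sy,sa=sq
    for b in [(-.04,0,-.005,.005,.014,.098),(-.08,0,-.012,.012,0,.014)]:
        v,e=box(*b);M.append((place(v,sx,sy,sa,sqz),e,(0,255,0)))
    x,y,a=st
    for b in[(-.0425,.0425,-.0145,.0145,.008,.032)]:
        v,e=box(*b);M.append((place(v,x,y,a),e,(255,255,0)))
    v,e=box(-.0725,.0725,-.028,.028,0,.032);M.append((place(v+np.array([st_off,0,0]),x,y,a),e,(0,255,255)))
    x,y,a=pl
    v,e=box(-.095,.025,-.045,.045,0,.012);M.append((place(v,x,y,a),e,(0,255,255)))
    for s in(-1,1):
        v,e=box(-.083,-.073,s*.032-.005,s*.032+.005,.012,.018);M.append((place(v,x,y,a),e,(0,128,255)))
    v,e=box(0,.01,-.039,.039,0.0,.074)
    v=v-[.005,0,.006];c,s=np.cos(th),np.sin(th)
    v=v@np.array([[c,0,-s],[0,1,0],[s,0,c]]).T+[.005,0,.018]
    M.append((place(v,x,y,a),e,(255,0,255)))
    return M
st_off=-.012
def show(sfx,tag,M,crops):
    for cam,nm,x0,y0,w,h,f in crops:
        d=load(cam+sfx);im=crop(d,x0,y0,w,h,f)
        for v,e,c in M: draw(im,d,np.array([x0,y0]),f,v,e,c)
        cv2.imwrite(f"pics/{nm}_{tag}.png",im)
ALL=[("top","ts",140,145,60,75,8),("top","tp",265,145,60,70,8),("side","ss",195,130,130,90,6),("side","sp",200,190,130,110,5.4)]
E
python3 - <<'E'
from ov import *
M=models((.5475,.2405,-.088),(.515,.2425,-.075),(.5545,-.0755,.278),.22)
show("0","a",M,ALL)
ims=[cv2.imread(f"pics/{n}_a.png") for n in("ts","tp")]
h=min(i.shape[0] for i in ims)
cv2.imwrite("pics/t_a.png",cv2.resize(np.hstack([i[:560] for i in ims]),(800,466)))
E
```

```text
(no output)
```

View pics/t_a.png

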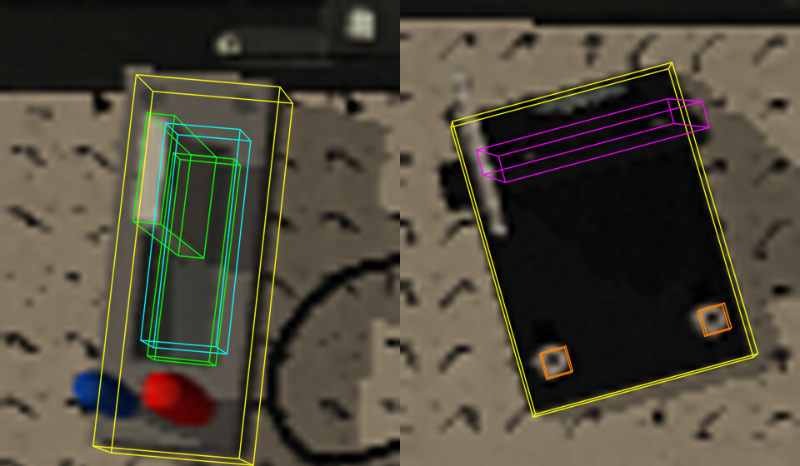

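View pics/ss_a.png

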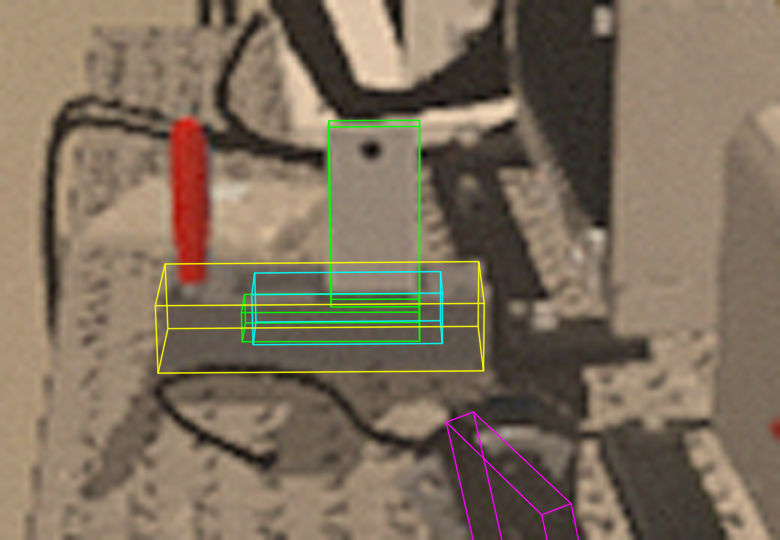

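View pics/sp_a.png

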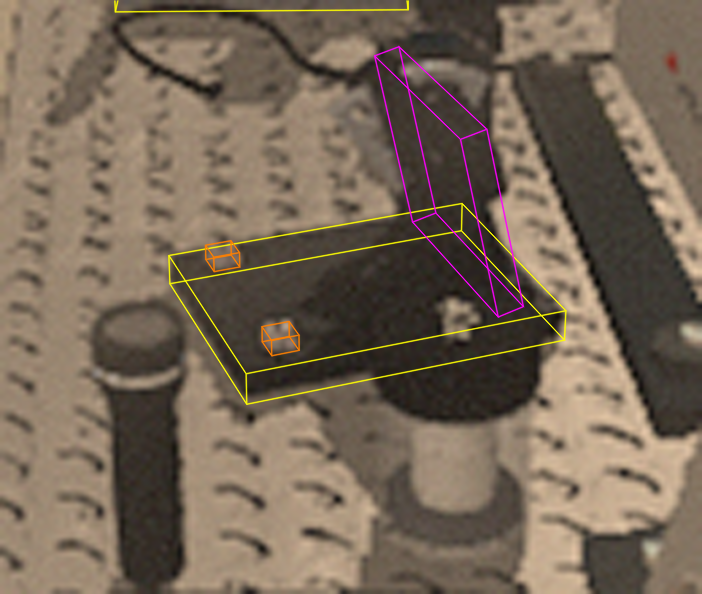

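Request:
move_arm(series=[[[0.02,-0.0198,-0.004,0,0,0.0254,0.085],[0.02,-0.0198,-0.004,0,0,0.0254,0.085],[0.02,-0.0198,-0.004,0,0,0.0254,0.085],[0.02,-0.0198,-0.004,0,0,0.0254,0.085],[0.02,-0.0198,-0.004,0,0,0.0254,0.085],[0.02,-0.0198,-0.004,0,0,0.0254,0.085],[0.02,-0.0198,-0.004,0,0,0.0254,0.085],[0.02,-0.0198,-0.004,0,0,0.0254,0.085],[0.02,-0.0198,-0.004,0,0,0.0254,0.085],[0.02,-0.0198,-0.004,0,0,0.0254,0.085],[0.02,-0.0198,-0.004,0,0,0.0254,0.085],[0.02,-0.0198,-0.004,0,0,0.0254,0.085],[0.02,-0.0198,-0.004,0,0,0.0254,0.085],[0.02,-0.0198,-0.004,0,0,0.0254,0.085],[0,0,0,0,0,0,0.085],[0,0,0,0,0,0,0.085]]])

```text
clock: 1.43
position: [0.5289, 0.2402, 0.1854]
ee_rot: [-0.001, 0.047, 0.999, -0.0]
contact_force: [0.1, 0.7, -0.2]
width: 0.0851
```

Request:
move_arm(series=[[[-0.001,0.001,-0.016,0,0,0,0.06],[0,0,-0.016,0,0,0,0.06],[0,0,-0.016,0,0,0,0.06],[0,0,-0.016,0,0,0,0.06],[0,0,-0.016,0,0,0,0.06],[0,0,-0.012,0,0,0,0.06],[0,0,-0.01,0,0,0,0.06],[0,0,0,0,0,0,0.06],[0,0,0,0,0,0,0.06]]])

```text
clock: 2.18
position: [0.5267, 0.2429, 0.0841]
ee_rot: [-0.001, 0.045, 0.999, -0.0]
contact_force: [0.4, 0.3, 0.2]
width: 0.0603
```

```bash
python3 - <<'E'
from rig import manip
from h import *
a=[]
for n,c in(("side",(195,110,110,100,4)),("top",(140,125,80,100,4))):
    d=manip.get_image(n); pickle.dump(d,open(f"{n}1.pkl","wb")); a.append(crop(d,*c))
cv2.imwrite("pics/g1.png",np.hstack(a)); print(manip.get_state())
E
```

```text
{'clock': 2.2833, 'qpos': array([ 3.11485583e-01,  4.11646478e-01,  1.72029315e+00,  2.46478118e-04,
        1.00811065e+00, -1.16862008e+00]), 'qd': array([-0.00627711, -0.00410673, -0.00624289,  0.00067703, -0.00134079,
       -0.00090966]), 'effort': array([ 7.93146319e-02, -4.45026577e+01, -1.96297109e+01,  6.46793836e-03,
        3.02740477e-02,  1.41034645e-03]), 'position': array([0.52782935, 0.24292909, 0.08516959]), 'ee_rot': array([6.86177378e-04, 4.53953729e-02, 9.98968796e-01, 3.67099806e-04]), 'contact_force': array([-0.75955254,  0.61816887, -0.12512637]), 'moment': array([ 0.01034565, -0.00899831, -0.08641964]), 'width': 0.06010451265877133}
```

View pics/g1.png

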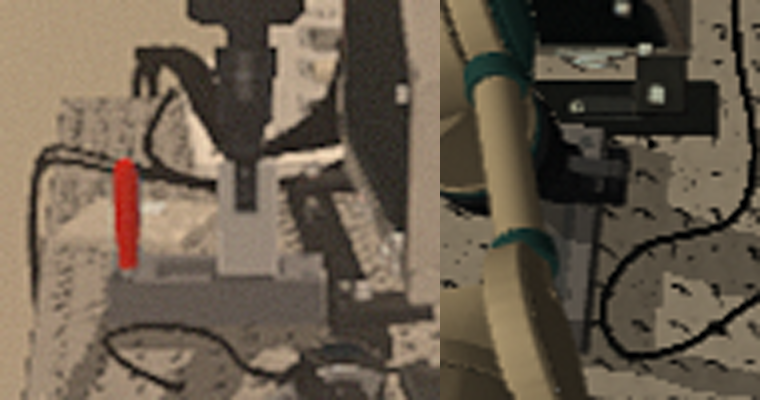

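The side view shows the near finger at column 245, centred on the blade (218–278), and the blade lies between the jaws. I'll go down the remaining 31 mm and close.

Request:
move_arm(newtons=60, series=[[[0,-0.001,-0.011,0,0,0,0.06],[0,0,-0.01,0,0,0,0.06],[0,0,-0.01,0,0,0,0.06],[0,0,0,0,0,0,0.06],[0,0,0,0,0,0,0.04],[0,0,0,0,0,0,0.025],[0,0,0,0,0,0,0.015],[0,0,0,0,0,0,0.01],[0,0,0,0,0,0,0.005],[0,0,0,0,0,0,0],[0,0,0,0,0,0,0],[0,0,0,0,0,0,0]]])

```text
clock: 3.28
position: [0.5281, 0.2422, 0.0538]
ee_rot: [0.001, 0.046, 0.999, 0.001]
contact_force: [0.1, 4.9, 1.0]
width: 0.0094
```

```bash
python3 - <<'E'
from rig import manip
from h import *
a=[]
for n,c in(("side",(195,110,110,100,4)),("top",(140,125,80,100,4))):
    d=manip.get_image(n); pickle.dump(d,open(f"{n}2.pkl","wb")); a.append(crop(d,*c))
cv2.imwrite("pics/g2.png",np.hstack(a)); print(manip.get_state())
E
```

```text
{'clock': 3.3833, 'qpos': array([ 3.09593533e-01,  4.46498843e-01,  1.75611096e+00,  1.33931532e-03,
        9.36959687e-01, -1.17046815e+00]), 'qd': array([ 2.70476178e-04, -5.50576595e-04, -8.97969222e-04, -5.68993751e-04,
        1.44015327e-03, -6.31640380e-05]), 'effort': array([-2.47417353e+00, -4.44513810e+01, -1.68199253e+01, -1.32449057e+00,
        7.69389980e-01,  3.34392430e-02]), 'position': array([0.52808218, 0.24218728, 0.0538222 ]), 'ee_rot': array([7.60844108e-04, 4.57473735e-02, 9.98952383e-01, 8.57900655e-04]), 'contact_force': array([0.85102359, 4.33193772, 1.55339219]), 'moment': array([ 0.91974119, -0.14478639,  0.0173828 ]), 'width': 0.009281359953148532}
```

View pics/g2.png

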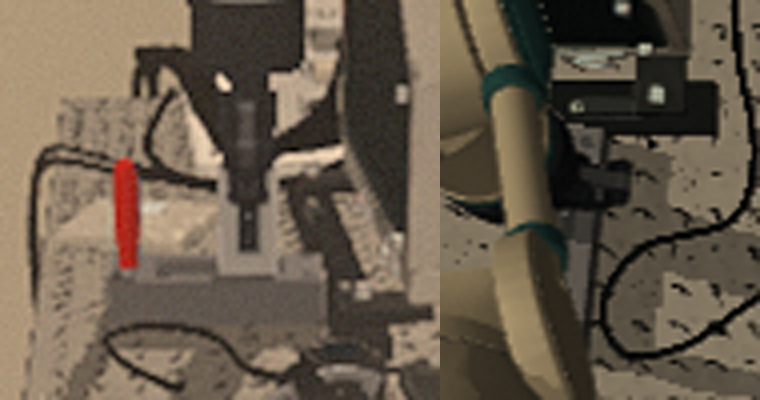

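The grip is on and the opening is 9.3 mm. The 4.3 N in +y means the foot is bearing on the pocket's -y wall, so I'll ease it in +y before lifting.

Request:
move_arm(series=[[[0,0.001,0,0,0,0,0],[0,0,0,0,0,0,0],[0,0,0,0,0,0,0]]])

```text
clock: 3.63
position: [0.5281, 0.2423, 0.0538]
ee_rot: [0.001, 0.046, 0.999, 0.0]
contact_force: [1.2, 2.3, 4.6]
width: 0.0095
```

```bash
python3 -c "
from rig import manip
s=manip.get_state();print(s['contact_force'],s['moment'],s['position'],s['clock'])"
```

```text
[1.19722061 2.28043046 4.5747326 ] [ 0.40801688 -0.24123409  0.01942834] [0.52808177 0.24234046 0.05377233] 3.6333
```

Request:
move_arm(series=[[[0,0.001,0,0,0,0,0],[0,0,0.004,0,0,0,0],[0,0,0.004,0,0,0,0],[0,0,0.005,0,0,0,0],[0,0,0.005,0,0,0,0],[0,0,0.006,0,0,0,0],[0,0,0.006,0,0,0,0],[0,0,0,0,0,0,0]]])

```text
clock: 4.3
position: [0.5273, 0.2435, 0.0846]
ee_rot: [0.0, 0.046, 0.999, 0.0]
contact_force: [-0.1, 0.9, -4.6]
width: 0.0091
```

```bash
python3 -c "
from rig import manip
s=manip.get_state();print(s['contact_force'],s['moment'],s['position'],s['clock'])"
```

```text
[-0.14717547  0.85502653 -4.6334692 ] [ 0.03598701 -0.06467797 -0.00136351] [0.52733052 0.24346381 0.08464078] 4.3
```

```bash
python3 - <<'E'
from h import *
T=load("top0");S=load("side0")
for z in(.0,.1,.2,.3,.4,.5):
    print(z,np.round(back(T,[(225,128),(345,128),(332,75),(383,160),(445,155),(385,68)],z)[:,:2],3).tolist())
print(back(S,[(227,296)],0),back(T,[(358,210)],.085))
E
```

```text
0.0 [[0.662, 0.101], [0.665, -0.22], [0.813, -0.187], [0.579, -0.319], [0.595, -0.484], [0.835, -0.331]]
0.1 [[0.634, 0.095], [0.637, -0.199], [0.772, -0.169], [0.559, -0.29], [0.573, -0.44], [0.792, -0.301]]
0.2 [[0.607, 0.088], [0.61, -0.178], [0.732, -0.151], [0.538, -0.26], [0.551, -0.397], [0.75, -0.27]]
0.3 [[0.579, 0.081], [0.582, -0.157], [0.691, -0.132], [0.518, -0.231], [0.529, -0.353], [0.707, -0.24]]
0.4 [[0.551, 0.074], [0.554, -0.136], [0.651, -0.114], [0.497, -0.201], [0.507, -0.309], [0.665, -0.209]]
0.5 [[0.524, 0.068], [0.526, -0.115], [0.61, -0.096], [0.477, -0.172], [0.486, -0.265], [0.622, -0.179]]
[[ 0.4413252  -0.23734938  0.        ]] [[ 0.43795055 -0.23029859  0.085     ]]
```

```bash
python3 - <<'E'
from h import *
d=load("top2");cv2.imwrite("pics/top2.png",crop(d,130,0,382,250,2))
d=load("side2");cv2.imwrite("pics/side2.png",crop(d,150,0,362,300,2))
E
```

```text
(no output)
```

View pics/side2.png

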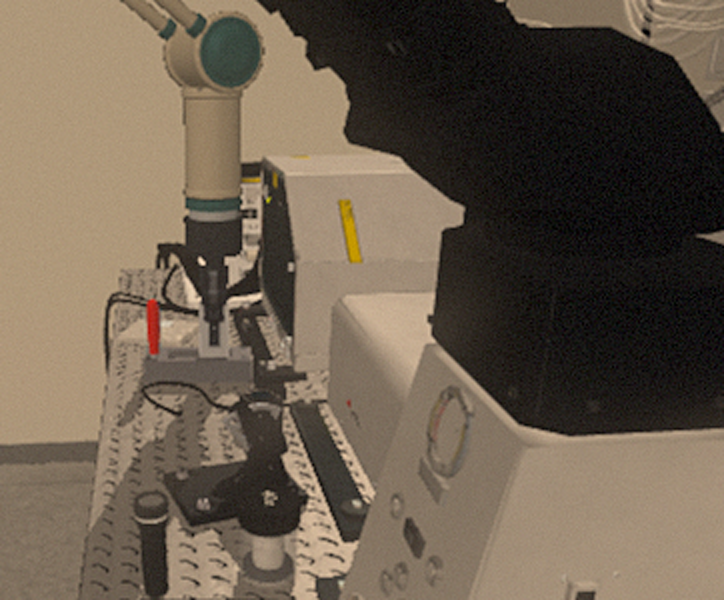

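View pics/top2.png

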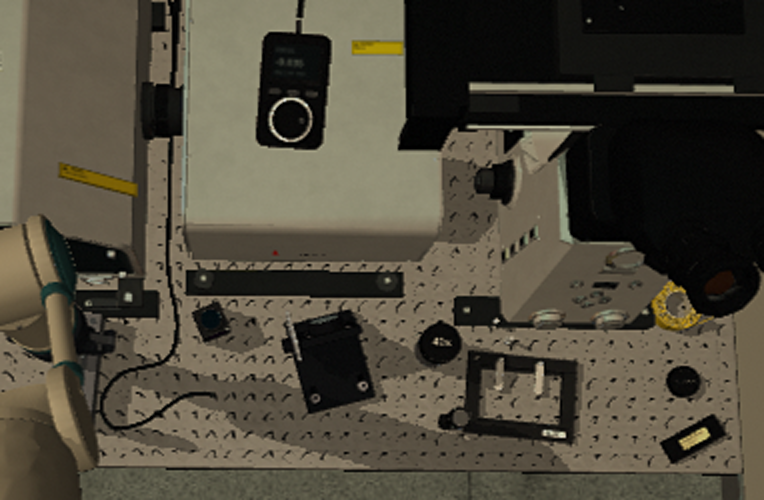

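Request:
move_arm(series=[[[0,0,0.02,0,0,0,0],[0,0,0.025,0,0,0,0],[0,0,0.025,0,0,0,0],[0,0,0.02,0,0,0,0],[0,-0.014,0.01,0,0,0.015,0],[-0.002,-0.024,0,0,0,0.026,0],[-0.002,-0.024,0,0,0,0.026,0],[-0.002,-0.024,0,0,0,0.026,0],[-0.002,-0.024,0,0,0,0.026,0],[-0.002,-0.024,0,0,0,0.026,0],[-0.002,-0.024,0,0,0,0.026,0],[-0.002,-0.024,0,0,0,0.026,0],[-0.002,-0.024,0,0,0,0.026,0],[-0.002,-0.024,0,0,0,0.026,0],[-0.002,-0.024,0,0,0,0.026,0],[-0.002,-0.024,0,0,0,0.026,0],[-0.002,-0.024,0,0,0,0.026,0],[-0.002,-0.024,0,0,0,0.026,0],[0,-0.008,0,0,0,0.015,0],[0,0,0,0,0,0,0]]])

```text
clock: 5.97
position: [0.5007, -0.0924, 0.1832]
ee_rot: [-0.001, -0.137, 0.991, -0.0]
contact_force: [-0.4, 0.1, -4.0]
width: 0.0094
```

Request:
move_arm(series=[[[0,0,0,0,0,0,0],[0,0,0,0,0,0,0]]])

```text
clock: 6.13
position: [0.5009, -0.0896, 0.1832]
ee_rot: [-0.0, -0.138, 0.99, 0.001]
contact_force: [-0.4, -0.0, -5.3]
width: 0.0092
```

```bash
python3 - <<'E'
from rig import manip
from h import *
from scipy.spatial.transform import Rotation as R
a=[]
for n,c in(("side",(200,100,130,200,3)),("top",(230,100,130,130,3))):
    d=manip.get_image(n); pickle.dump(d,open(f"{n}3.pkl","wb")); cv2.imwrite(f"pics/{n}3.png",crop(d,*c))
s=manip.get_state();print(s['contact_force'],s['moment'],s['position'],s['clock'],s["width"],s["ee_rot"],s["qpos"])
q=s["ee_rot"];print(R.from_quat([*q[1:],q[0]]).as_matrix())
E
```

```text
[-0.05130656  0.30415315 -4.97527846] [-0.03811725 -0.04468237 -0.00402651] [ 0.50119555 -0.08948931  0.18326559] 6.2333 0.008924184941864062 [-2.02536153e-04 -1.38397339e-01  9.90376662e-01  4.50434016e-04] [-3.13872131e-01  2.19781260e-01  1.73726874e+00  6.83063331e-04
  1.18530105e+00 -2.16261157e+00]
[[-9.61692271e-01 -2.74130806e-01 -5.25851895e-04]
 [-2.74131171e-01  9.61691948e-01  8.36137745e-04]
 [ 2.76496419e-04  9.48259603e-04 -9.99999512e-01]]
```

View pics/side3.png

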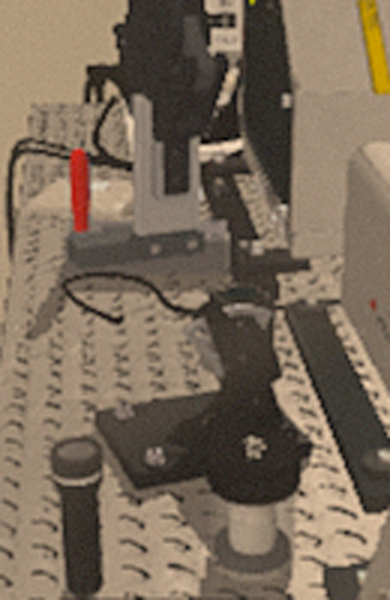

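View pics/top3.png

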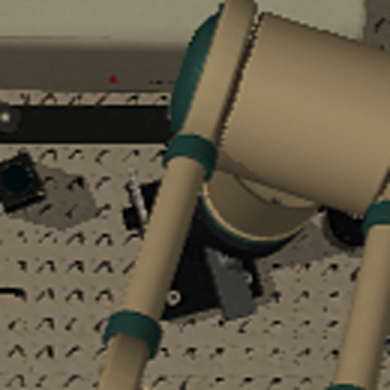

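```bash
python3 - <<'E'
from ov import *
M=models((.5012+.0192,-.0895+.0055,.2777),(.515,.2425,-.075),(.5545,-.0755,.278),.22,.1375)
M=M[:2]+M[4:]
show("3","c",M,[("side","s3",200,110,120,170,4.5)])
i=cv2.imread("pics/s3_c.png")
cv2.imwrite("pics/s3_c.png",i[:,:][:600])
E
```

```text
(no output)
```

View pics/s3_c.png

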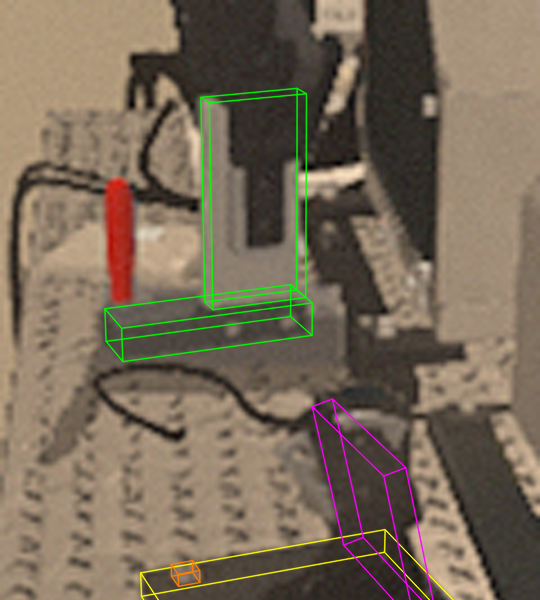

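Request:
move_arm(series=[[[0,0,-0.015,0,0,0,0],[0,0,-0.018,0,0,0,0],[0,0,-0.018,0,0,0,0],[0,0,-0.018,0,0,0,0],[0,0,-0.018,0,0,0,0],[0,0,-0.012,0,0,0,0],[0,0,-0.008,0,0,0,0],[0,0,0,0,0,0,0],[0,0,0,0,0,0,0]]])

```text
clock: 6.98
position: [0.5017, -0.0901, 0.0764]
ee_rot: [-0.0, -0.138, 0.99, 0.0]
contact_force: [0.2, -0.2, -4.0]
width: 0.0092
```

```bash
cat > st.py <<'E'
from rig import manip
from h import *
from scipy.spatial.transform import Rotation as R
def st():
    s=manip.get_state();q=s["ee_rot"];m=R.from_quat([*q[1:],q[0]]).as_matrix()
    Z=R.from_euler("z",-.277)
    print("F local",np.round(Z.apply(s['contact_force']),2),"M local",np.round(Z.apply(s['moment']),3),"pos",np.round(s['position'],4),"rel corner",np.round(Z.apply(s['position']-np.array([.5545,-.0755,.012])),4),s['clock'],"w",round(s["width"],4),"yaw",round(np.arctan2(-m[1,0],-m[0,0]),4),"zax",np.round(Z.apply(m[:,2]),4))
E
python3 - <<'E'
from st import *
st()
d=manip.get_image("side"); pickle.dump(d,open("side4.pkl","wb")); cv2.imwrite("pics/side4.png",crop(d,200,150,130,130,4.6))
E
```

```text
F local [ 0.19 -0.21 -4.  ] M local [ 0.03  -0.061 -0.011] pos [ 0.5017 -0.0901  0.0764] rel corner [-0.0548  0.0004  0.0644] 6.9833 w 0.0092 yaw 0.2776 zax [-2.e-04  3.e-04 -1.e+00]
```

View pics/side4.png

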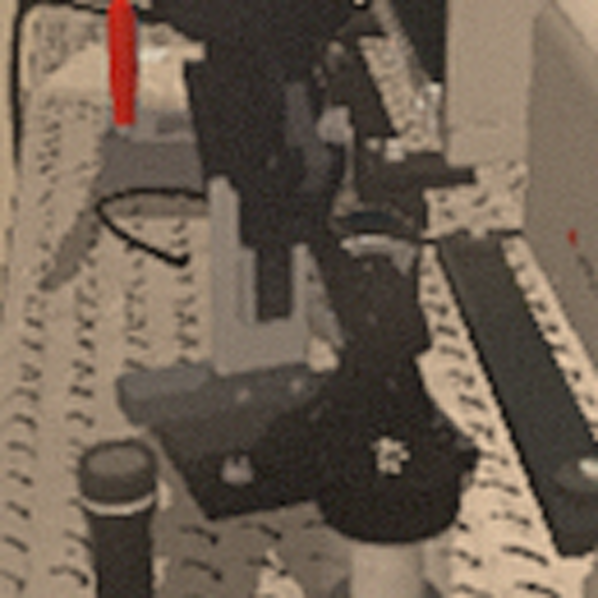

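The blade's edge (column 305) is clear of the leaning upright (about column 330), and the foot is above the base between the screws. I'll go down to contact.

Request:
move_arm(series=[[[0,0,-0.006,0,0,0,0],[0,0,-0.006,0,0,0,0],[0,0,-0.003,0,0,0,0],[0,0,0,0,0,0,0],[0,0,-0.001,0,0,0,0],[0,0,-0.001,0,0,0,0],[0,0,-0.001,0,0,0,0],[0,0,0,0,0,0,0]]])

```text
clock: 7.7
position: [0.5014, -0.0907, 0.0582]
ee_rot: [-0.0, -0.138, 0.99, 0.0]
contact_force: [-0.7, 0.1, -5.0]
width: 0.009
```

```bash
python3 -c "
from st import *
st()"
```

```text
F local [-0.65  0.26 -5.02] M local [ 0.035 -0.051  0.046] pos [ 0.5014 -0.0907  0.0582] rel corner [-0.0552 -0.0001  0.0462] 7.7 w 0.009 yaw 0.2767 zax [-1.e-04  1.e-04 -1.e+00]
```

Request:
move_arm(series=[[[0,0,-0.001,0,0,0,0],[0,0,-0.001,0,0,0,0],[0,0,0,0,0,0,0]]])

```text
clock: 7.95
position: [0.5016, -0.0907, 0.0578]
ee_rot: [0.0, -0.138, 0.99, -0.0]
contact_force: [-1.8, 0.6, 6.3]
width: 0.0093
```

```bash
python3 -c "
from st import *
st()"
```

```text
F local [-1.51  1.1   6.35] M local [ 0.242  0.399 -0.004] pos [ 0.5016 -0.0907  0.0578] rel corner [-0.055  -0.0001  0.0458] 7.95 w 0.0093 yaw 0.2769 zax [ 6.e-04 -4.e-04 -1.e+00]
```

Request:
move_arm(series=[[[0,0,-0.001,0,0,0,0],[0,0,-0.001,0,0,0,0],[0,0,0,0,0,0,0],[0,0,0,0,0,0,0]]])

```text
clock: 8.28
position: [0.5017, -0.0907, 0.0577]
ee_rot: [0.001, -0.138, 0.99, -0.0]
contact_force: [-6.2, 2.2, 21.8]
width: 0.0094
```

```bash
cat >> st.py <<'E'
    F=Z.apply(s['contact_force'])+[0,0,4.8]-[0,0,0];M=Z.apply(s['moment'])-[.035,-.05,0]
    print("cop rel TCP x %.4f y %.4f (foot x -.06..+.02, y +-.012) Fn %.1f"%((-.046*F[0]-M[1])/F[2],(M[0]-.046*F[1])/F[2],F[2]))
E
python3 -c "
from st import *
st()"
```

```text
F local [-5.42  3.8  21.83] M local [0.593 0.894 0.006] pos [ 0.5017 -0.0907  0.0577] rel corner [-0.055  -0.0001  0.0457] 8.2833 w 0.0094 yaw 0.2771 zax [ 0.0014 -0.001  -1.    ]
cop rel TCP x -0.0261 y 0.0144 (foot x -.06..+.02, y +-.012) Fn 26.6
```

Request:
move_arm(series=[[[0,0,0.0015,0,0,0,0],[0,0,0,0.0038,0.0011,0,0],[0,0,0,0.0038,0.0011,0,0],[0,0,0,0,0,0,0],[0,0,0,0,0,0,0]]])

```text
clock: 8.7
position: [0.5018, -0.0909, 0.0578]
ee_rot: [0.0, -0.138, 0.99, 0.003]
contact_force: [-3.3, 0.1, 12.4]
width: 0.009
```

```bash
python3 -c "
from st import *
st()"
```

```text
F local [-3.15  1.03 12.45] M local [ 0.222  0.629 -0.012] pos [ 0.5018 -0.0909  0.0578] rel corner [-0.0549 -0.0004  0.0458] 8.7 w 0.009 yaw 0.2771 zax [ 0.001   0.0069 -1.    ]
cop rel TCP x -0.0310 y 0.0081 (foot x -.06..+.02, y +-.012) Fn 17.2
```

Request:
move_arm(series=[[[0,0,0,0.0028,0.0049,0,0],[0,0,0,0,0,0,0],[0,0,0,0,0,0,0]]])

```text
clock: 8.95
position: [0.502, -0.0911, 0.0578]
ee_rot: [-0.002, -0.138, 0.99, 0.005]
contact_force: [-4.1, 0.2, 13.2]
width: 0.0093
```

```bash
python3 -c "
from st import *
st()"
```

```text
F local [-3.88  1.3  13.21] M local [ 0.177  0.571 -0.018] pos [ 0.502  -0.0911  0.0578] rel corner [-0.0548 -0.0006  0.0458] 8.95 w 0.0093 yaw 0.2771 zax [-0.0027  0.0106 -0.9999]
cop rel TCP x -0.0245 y 0.0046 (foot x -.06..+.02, y +-.012) Fn 18.0
```

Request:
move_arm(series=[[[0.0019,0.00055,0,0,0,0,0],[0.0019,0.00055,0,0,0,0,0],[0.0019,0.00055,0,0,0,0,0],[0.0019,0.00055,0,0,0,0,0],[0.0019,0.00055,0,0,0,0,0],[0.0019,0.00055,0,0,0,0,0],[0.0019,0.00055,0,0,0,0,0],[0,0,0,0,0,0,0]]])

```text
clock: 9.62
position: [0.5094, -0.0885, 0.0581]
ee_rot: [-0.008, -0.14, 0.99, 0.005]
contact_force: [-16.0, -6.6, 25.5]
width: 0.0097
```

```bash
python3 -c "
from st import *
st()"
```

```text
F local [-17.18  -1.97  25.47] M local [-0.336  3.164 -0.011] pos [ 0.5094 -0.0885  0.0581] rel corner [-0.047  -0.0002  0.0461] 9.6167 w 0.0097 yaw 0.2805 zax [-0.0154  0.0114 -0.9998]
cop rel TCP x -0.0801 y -0.0093 (foot x -.06..+.02, y +-.012) Fn 30.3
```

Request:
move_arm(series=[[[0,0,0.0015,-0.0032,-0.007,0,0],[0,0,0.001,-0.0031,-0.007,0,0],[0,0,0,0,0,0,0],[0,0,0,0,0,0,0]]])

```text
clock: 9.95
position: [0.5149, -0.0866, 0.0581]
ee_rot: [0.004, -0.138, 0.99, 0.002]
contact_force: [-0.1, -0.6, -1.5]
width: 0.0093
```

```bash
python3 - <<'E'
from st import *
st()
d=manip.get_image("side"); pickle.dump(d,open("side5.pkl","wb")); cv2.imwrite("pics/side5.png",crop(d,220,150,80,90,6.6))
E
```

```text
F local [-0.26 -0.55 -1.54] M local [-0.007  0.026  0.074] pos [ 0.5149 -0.0866  0.0581] rel corner [-0.0411  0.0001  0.0461] 9.95 w 0.0093 yaw 0.2769 zax [ 0.008   0.0023 -1.    ]
cop rel TCP x -0.0197 y -0.0050 (foot x -.06..+.02, y +-.012) Fn 3.3
```

View pics/side5.png

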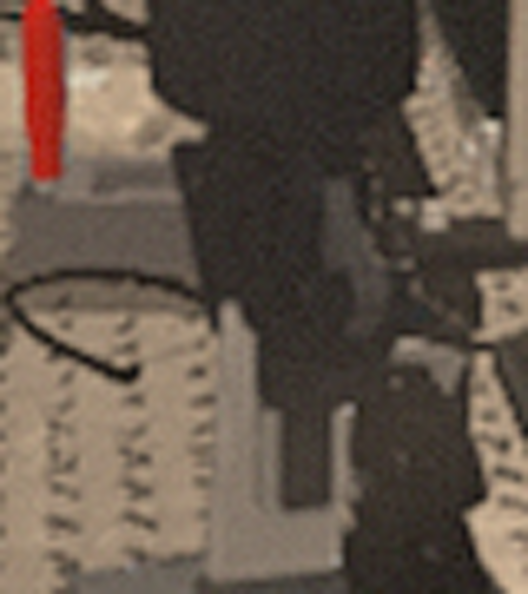

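Request:
move_arm(series=[[[0,0,-0.001,0,0,0,0],[0.0019,0.00055,0,0,0,0,0],[0.0019,0.00055,0,0,0,0,0],[0.0019,0.00055,0,0,0,0,0],[0.0019,0.00055,0,0,0,0,0],[0,0,0,0,0,0,0]]])

```text
clock: 10.5
position: [0.5173, -0.0856, 0.0581]
ee_rot: [-0.002, -0.14, 0.99, 0.001]
contact_force: [-13.9, -5.6, 15.5]
width: 0.0094
```

```bash
sed -i 's/-.046\*F\[0\]-M\[1\]/-.2*F[0]-M[1]/; s/M\[0\]-.046\*F\[1\]/M[0]-.2*F[1]/' st.py; python3 - <<'E'
from st import *
st()
E
```

```text
F local [-14.91  -1.62  15.5 ] M local [-0.35   2.457 -0.006] pos [ 0.5173 -0.0856  0.0581] rel corner [-0.0386  0.0004  0.0461] 10.5 w 0.0094 yaw 0.2801 zax [-0.0036  0.003  -1.    ]
cop rel TCP x 0.0234 y -0.0030 (foot x -.06..+.02, y +-.012) Fn 20.3
```

Request:
move_arm(series=[[[0,0,0.001,0,0,0,0],[0.0019,0.00055,0,0,0,0,0],[0.0019,0.00055,0,0,0,0,0],[0,0,0,0,0,0,0]]])

```text
clock: 10.83
position: [0.5217, -0.084, 0.0581]
ee_rot: [-0.001, -0.139, 0.99, 0.002]
contact_force: [-11.4, -4.2, 7.6]
width: 0.0096
```

```bash
python3 - <<'E'
from st import *
st()
d=manip.get_image("side"); pickle.dump(d,open("side6.pkl","wb")); cv2.imwrite("pics/side6.png",np.hstack([crop(load("side5"),220,150,80,90,4.9),crop(d,220,150,80,90,4.9)]))
E
```

```text
F local [-12.15  -0.88   7.65] M local [-0.193  1.656 -0.014] pos [ 0.5217 -0.084   0.0581] rel corner [-0.0339  0.0008  0.0461] 10.8333 w 0.0096 yaw 0.2787 zax [-0.0019  0.0039 -1.    ]
cop rel TCP x 0.0581 y -0.0041 (foot x -.06..+.02, y +-.012) Fn 12.4
```

View pics/side6.png

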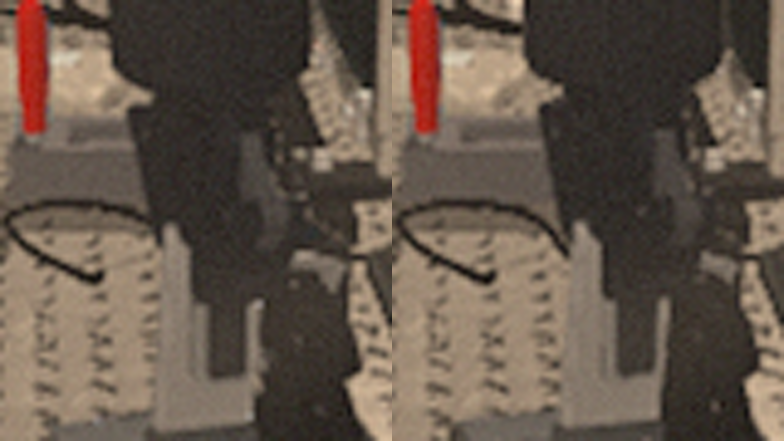

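Request:
move_arm(series=[[[0.0019,0.00055,0,0,0,0,0],[0.0019,0.00055,0,0,0,0,0],[0.0019,0.00055,0,0,0,0,0],[0,0,0,0,0,0,0]]])

```text
clock: 11.22
position: [0.5275, -0.0821, 0.0581]
ee_rot: [-0.001, -0.139, 0.99, 0.002]
contact_force: [-9.7, -3.2, 7.1]
width: 0.009
```

```bash
python3 -c "
from st import *
st()"
```

```text
F local [-10.22  -0.4    7.13] M local [-0.026  1.576 -0.068] pos [ 0.5275 -0.0821  0.0581] rel corner [-0.0277  0.001   0.0461] 11.2167 w 0.009 yaw 0.2786 zax [-0.0016  0.0043 -1.    ]
cop rel TCP x 0.0350 y 0.0017 (foot x -.06..+.02, y +-.012) Fn 11.9
```

Request:
move_arm(series=[[[0.0019,0.00055,0,-0.0038,-0.0011,0,0],[0.0019,0.00055,0,0,0,0,0],[0.001,0.0003,0,0,0,0,0],[0,0,0,0,0,0,0]]])

```text
clock: 11.55
position: [0.5324, -0.0806, 0.0581]
ee_rot: [-0.001, -0.139, 0.99, 0.0]
contact_force: [-9.3, -2.7, 6.9]
width: 0.0095
```

```bash
python3 -c "
from st import *
st()"
```

```text
F local [-9.69 -0.04  6.87] M local [ 0.051  1.446 -0.022] pos [ 0.5324 -0.0806  0.0581] rel corner [-0.0226  0.0011  0.0461] 11.55 w 0.0095 yaw 0.2786 zax [-1.3e-03  3.0e-04 -1.0e+00]
cop rel TCP x 0.0378 y 0.0020 (foot x -.06..+.02, y +-.012) Fn 11.7
```

Still sliding freely at about 10 N. From here I'll take 1 mm steps until the force rises.

Request:
move_arm(series=[[[0.001,0.0003,0,0,0,0,0],[0.001,0.0003,0,0,0,0,0],[0,0,0,0,0,0,0]]])

```text
clock: 11.8
position: [0.5343, -0.0801, 0.0581]
ee_rot: [-0.001, -0.139, 0.99, 0.0]
contact_force: [-10.1, -3.3, 7.8]
width: 0.0092
```

```bash
python3 - <<'E'
from st import *
st()
d=manip.get_image("side"); pickle.dump(d,open("side7.pkl","wb")); cv2.imwrite("pics/side7.png",crop(d,220,150,90,90,6.6))
E
```

```text
F local [-10.61  -0.44   7.82] M local [-0.003  1.554  0.003] pos [ 0.5343 -0.0801  0.0581] rel corner [-0.0207  0.0011  0.0461] 11.8 w 0.0092 yaw 0.2786 zax [-1.5e-03  3.0e-04 -1.0e+00]
cop rel TCP x 0.0411 y 0.0039 (foot x -.06..+.02, y +-.012) Fn 12.6
```

View pics/side7.png

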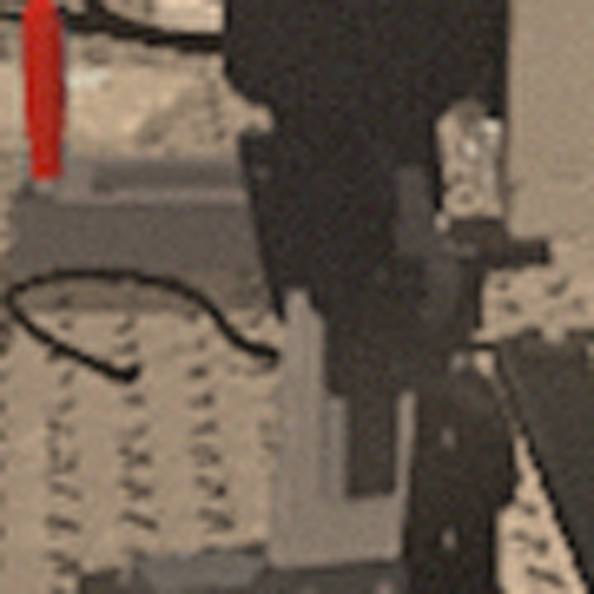

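The upright's front edge now runs nearly parallel to the blade (columns 408–415), so it is close. I'll carry on in fine steps.

Request:
move_arm(series=[[[0.001,0.0003,0,0,0,0,0],[0,0,0,0,0,0,0]]])

```text
clock: 12.02
position: [0.5353, -0.0798, 0.0581]
ee_rot: [-0.001, -0.139, 0.99, 0.0]
contact_force: [-9.6, -4.1, 7.6]
width: 0.0089
```

```bash
python3 -c "
from st import *
st()"
```

```text
F local [-10.4   -1.32   7.62] M local [-0.005  1.548 -0.012] pos [ 0.5353 -0.0798  0.0581] rel corner [-0.0197  0.0011  0.0461] 12.0167 w 0.0089 yaw 0.2786 zax [-1.5e-03  3.0e-04 -1.0e+00]
cop rel TCP x 0.0388 y 0.0181 (foot x -.06..+.02, y +-.012) Fn 12.4
```

Request:
move_arm(series=[[[0.001,0.0003,0,0,0,0,0],[0,0,0,0,0,0,0]]])

```text
clock: 12.18
position: [0.5364, -0.0795, 0.0582]
ee_rot: [-0.001, -0.139, 0.99, 0.0]
contact_force: [-9.8, -3.4, 6.8]
width: 0.0092
```

```bash
python3 -c "
from st import *
st()"
```

```text
F local [-10.34  -0.64   6.8 ] M local [ 0.031  1.521 -0.012] pos [ 0.5364 -0.0795  0.0582] rel corner [-0.0185  0.0011  0.0462] 12.1833 w 0.0092 yaw 0.2785 zax [-1.3e-03  3.0e-04 -1.0e+00]
cop rel TCP x 0.0428 y 0.0107 (foot x -.06..+.02, y +-.012) Fn 11.6
```

Request:
move_arm(series=[[[0.001,0.0003,0,0,0,0,0],[0,0,0,0,0,0,0]]])

```text
clock: 12.35
position: [0.5373, -0.0792, 0.0581]
ee_rot: [-0.001, -0.139, 0.99, 0.0]
contact_force: [-10.0, -2.0, 7.0]
width: 0.009
```

```bash
python3 -c "
from st import *
st()"
```

```text
F local [-10.16   0.84   6.99] M local [-0.05  1.55 -0.05] pos [ 0.5373 -0.0792  0.0581] rel corner [-0.0175  0.0011  0.0461] 12.35 w 0.009 yaw 0.2786 zax [-1.5e-03  3.0e-04 -1.0e+00]
cop rel TCP x 0.0367 y -0.0215 (foot x -.06..+.02, y +-.012) Fn 11.8
```

Request:
move_arm(series=[[[0.001,0.0003,0,0,0,0,0],[0,0,0,0,0,0,0]]])

```text
clock: 12.52
position: [0.5384, -0.0789, 0.0581]
ee_rot: [-0.001, -0.139, 0.99, 0.0]
contact_force: [-9.4, -2.8, 8.1]
width: 0.0093
```

```bash
python3 -c "
from st import *
st()"
```

```text
F local [-9.83 -0.13  8.07] M local [-0.005  1.551 -0.007] pos [ 0.5384 -0.0789  0.0581] rel corner [-0.0164  0.0011  0.0461] 12.5167 w 0.0093 yaw 0.2785 zax [-1.4e-03  3.0e-04 -1.0e+00]
cop rel TCP x 0.0284 y -0.0011 (foot x -.06..+.02, y +-.012) Fn 12.9
```

```bash
python3 - <<'E'
from st import *
d=manip.get_image("side"); pickle.dump(d,open("side8.pkl","wb")); 
im=crop(d,225,165,80,90,6.6)
from ov import models
M=models((.5384+.0192-.0017,-.0789+.0055-.0005,.2785),(.515,.2425,-.075),(.557,-.0755,.278),0.,.012)
im2=im.copy()
for v,e,c in M[:2]+M[4:5]+M[7:]: draw(im2,d,np.array([225,165]),6.6,v,e,c)
cv2.imwrite("pics/side8.png",cv2.resize(np.hstack([im,im2]),(800,450)))
E
```

```text
(no output)
```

View pics/side8.png

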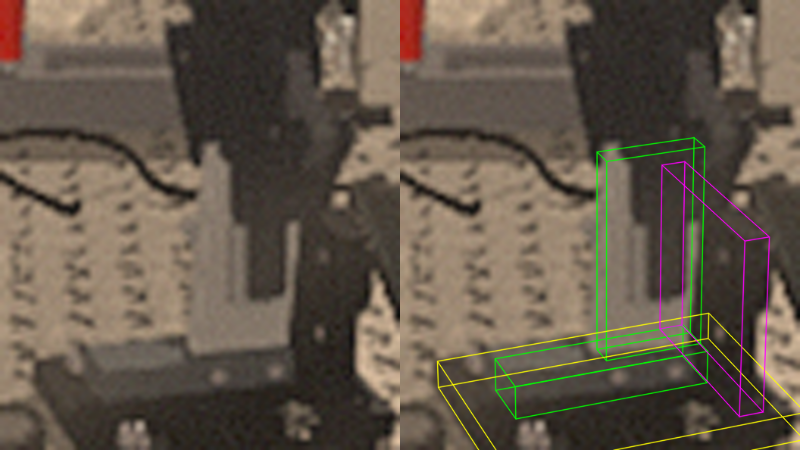

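```bash
python3 - <<'E'
from h import *
d=load("side8");im=crop(d,235,185,70,80,10)
im=cv2.convertScaleAbs(im,alpha=1.6,beta=15);im=im[150:750]
cv2.imwrite("pics/side8b.png",im)
E
```

```text
(no output)
```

View pics/side8b.png

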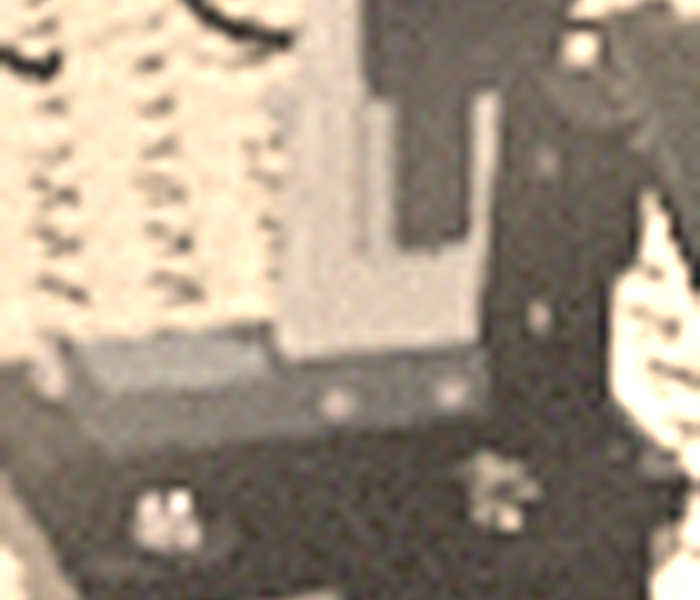

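```bash
cat > pl.py <<'E'
from h import *
C=np.array([.5565,-.0755,.012]);ya=.2785
ex=np.array([np.cos(ya),np.sin(ya),0]);ey=np.array([-np.sin(ya),np.cos(ya),0])
def onplane(d,uv,yl):
    uv=np.atleast_2d(uv);r=np.c_[(uv[:,0]-d["cx"])/d["fx"],(uv[:,1]-d["cy"])/d["fy"],np.ones(len(uv))]@np.array(d["R"])
    o=-np.array(d["R"]).T@np.array(d["t"]);k=(yl-(o-C)@ey)/(r@ey);P=o+r*k[:,None]-C
    return np.c_[P@ex*1000,P[:,2]*1000]
def cent(d,u,v,r=2.5):
    g=cv2.cvtColor(d["color"],cv2.COLOR_RGB2GRAY).astype(float)
    for _ in range(4):
        x0,y0=int(round(u)),int(round(v));Y,X=np.mgrid[y0-3:y0+4,x0-3:x0+4];w=g[y0-3:y0+4,x0-3:x0+4]
        w=np.clip(w-np.percentile(w,60),0,None)*(np.hypot(X-u,Y-v)<r+.5);u,v=(w*X).sum()/w.sum(),(w*Y).sum()/w.sum()
    return u,v
E
python3 - <<'E'
from pl import *
d7=load("side7");d8=load("side8")
a8=uc([(545,160+150),(540,315+150)],(235,185),10);a7=uc([(448,437),(448,538)],(220,150),6.6)
for d,a in((d7,a7),(d8,a8)):
    c=[cent(d,*p) for p in a];L=onplane(d,c,-.039);dl=L[0]-L[1];print(np.round(a,1).tolist(),np.round(c,2).tolist(),L.round(1).tolist(),"theta",-dl[0]/dl[1])
f=lambda p:uc(np.array(p)+[0,150],(235,185),10)
print("foot",onplane(d8,f([(110,450),(488,412),(75,360),(490,345)]),-.012).round(1).tolist())
B=onplane(d8,f([(497,95),(480,340),(300,100),(281,350)]),-.005).round(1);print("blade",B.tolist())
print("upr front edge",onplane(d8,f([(503,110),(490,390)]),-.039).round(1).tolist())
E
```

```text
[[287.5, 215.8], [287.5, 231.1]] [[287.49, 215.8], [287.55, 231.2]] [[-11.4, 69.6], [-10.5, 37.7]] theta 0.028845879306320724
[[289.0, 215.6], [288.6, 231.0]] [[289.08, 215.71], [288.49, 231.12]] [[-8.2, 69.3], [-8.6, 37.5]] theta -0.011735482156203783
foot [[-84.8, 10.0], [-6.4, 2.8], [-91.3, 30.5], [-6.3, 17.6]]
blade [[-2.8, 67.5], [-5.3, 15.1], [-43.4, 73.1], [-47.3, 20.8]]
upr front edge [[-17.0, 81.2], [-18.4, 23.7]]
```

Measuring on the blade plane shows the square has slipped in pitch in the grip. The toe is up by about 0.07–0.09 rad and the blade leans into the upright. The upright itself is about square (spots at (289.1,215.7) and (288.5,231.1)). I'll back off, level the foot and re-seat it.

Request:
move_arm(series=[[[-0.0038,-0.0011,0,0,0,0,0],[-0.0038,-0.0011,0,0,0,0,0],[-0.0038,-0.0011,0.002,0,0,0,0],[-0.0038,-0.0011,0.003,0,0,0,0],[0,0,0.003,0,0,0,0],[0,0,0,0,0,0,0],[0,0,0,0,0,0,0]]])

```text
clock: 13.15
position: [0.528, -0.0832, 0.0666]
ee_rot: [0.005, -0.138, 0.99, -0.001]
contact_force: [0.2, 0.3, -5.3]
width: 0.0094
```

```bash
python3 - <<'E'
from st import *
st()
d=manip.get_image("side"); pickle.dump(d,open("side9.pkl","wb"))
im=crop(d,230,185,70,80,10);im=cv2.convertScaleAbs(im,alpha=1.6,beta=15)[100:700]
cv2.imwrite("pics/side9.png",im)
d=load("side4");im=crop(d,220,185,70,80,10);im=cv2.convertScaleAbs(im,alpha=1.6,beta=15)[0:600]
cv2.imwrite("pics/side4b.png",im)
E
```

```text
F local [ 0.27  0.26 -5.3 ] M local [ 0.017  0.02  -0.021] pos [ 0.528  -0.0832  0.0666] rel corner [-0.0276 -0.0001  0.0546] 13.15 w 0.0094 yaw 0.2767 zax [ 0.0089 -0.0024 -1.    ]
cop rel TCP x 0.2486 y 0.1430 (foot x -.06..+.02, y +-.012) Fn -0.5
```

View pics/side9.png

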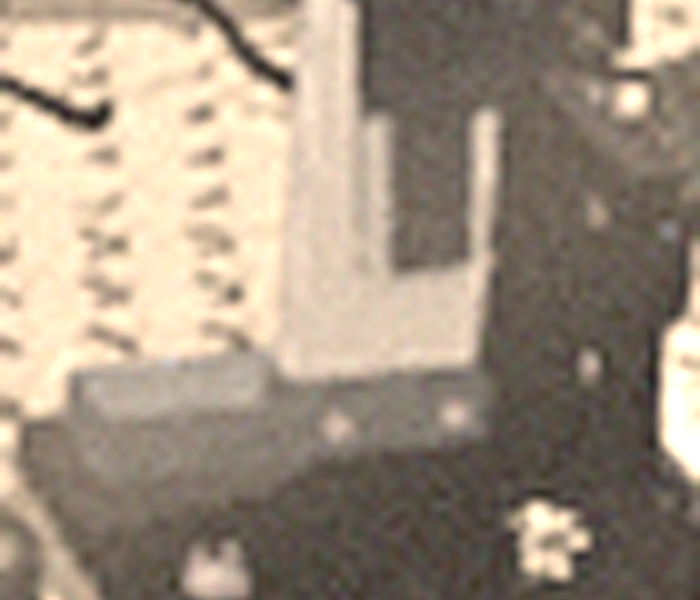

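View pics/side4b.png

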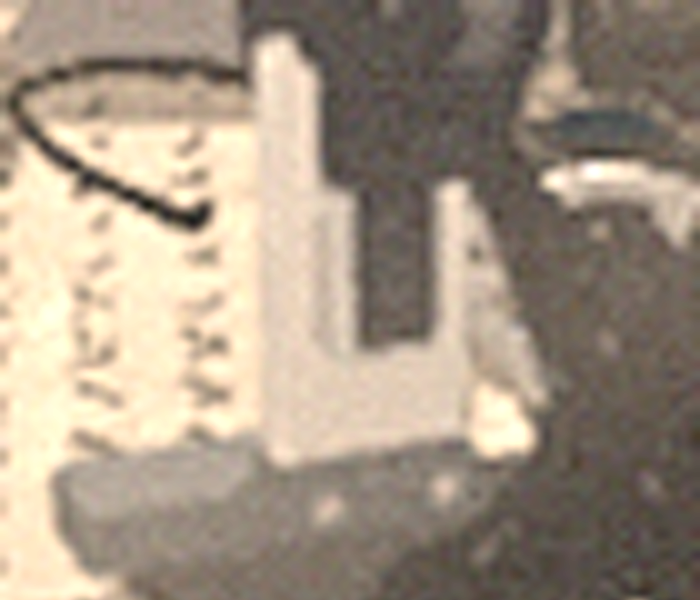

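```bash
cat >> pl.py <<'E'
def pitch(d,p1,p2,yl=-.012,r=2.5):
    c=[cent(d,*p1,r=r),cent(d,*p2,r=r)];L=onplane(d,c,yl);dl=L[1]-L[0]
    return np.round(c,2).tolist(),L.round(1).tolist(),dl
E
python3 - <<'E'
from pl import *
for n,off,cr,a in(("side4",(220,185),0,[(328,509),(442,486)]),("side9",(230,185),100,[(338,428),(455,415)]),("side8",(235,185),150,[(335,402),(452,393)])):
    p=uc(np.array(a)+[0,cr],off,10);c,L,dl=pitch(load(n),*p);print(n,c,L,"pitch(toe up +)",-dl[1]/dl[0])
for n,off,cr,a in(("side4",(220,185),0,[(608,340),(650,485)]),("side9",(230,185),100,[(597,213),(590,367)]),("side8",(235,185),150,[(545,160),(540,315)])):
    p=uc(np.array(a)+[0,cr],off,10);c,L,dl=pitch(load(n),*p,yl=-.02);print(n,c,L,"theta",-dl[0]/dl[1])
E
```

```text
side4 [[252.27, 235.45], [264.06, 233.25]] [[-71.0, 26.8], [-47.1, 27.0]] pitch(toe up +) -0.007194829282827957
side9 [[263.29, 237.22], [274.97, 235.99]] [[-48.7, 18.8], [-24.4, 16.8]] pitch(toe up +) 0.08134364827027443
side8 [[268.28, 239.8], [279.63, 238.7]] [[-38.4, 11.1], [-14.5, 8.9]] pitch(toe up +) 0.09264399908220017
side4 [[280.31, 218.55], [284.7, 233.02]] [[-17.3, 56.5], [-7.6, 24.0]] theta 0.2990296293802662
side9 [[289.18, 215.64], [288.46, 231.11]] [[0.9, 59.5], [0.3, 26.7]] theta -0.020098881430828185
side8 [[289.08, 215.71], [288.49, 231.12]] [[0.7, 59.4], [0.4, 26.7]] theta -0.01173548215620635
```

Request:
move_arm(series=[[[0,0,0.001,0.012,-0.0424,0,0],[0,0,0,0.012,-0.0424,0,0],[0,0,0,0,0,0,0],[0,0,0,0,0,0,0]]])

```text
clock: 13.53
position: [0.5268, -0.0831, 0.0672]
ee_rot: [0.047, -0.137, 0.989, 0.006]
contact_force: [0.4, 0.1, -4.5]
width: 0.0094
```

```bash
python3 - <<'E'
from st import *
st()
d=manip.get_image("side"); pickle.dump(d,open("side10.pkl","wb"))
im=crop(d,230,185,70,80,10);im=cv2.convertScaleAbs(im,alpha=1.6,beta=15)[100:700]
cv2.imwrite("pics/side10.png",im)
E
```

```text
F local [ 0.44 -0.   -4.53] M local [0.023 0.064 0.029] pos [ 0.5268 -0.0831  0.0672] rel corner [-0.0288  0.0003  0.0552] 13.5333 w 0.0094 yaw 0.2762 zax [ 0.0943 -0.0015 -0.9955]
cop rel TCP x -0.7377 y -0.0440 (foot x -.06..+.02, y +-.012) Fn 0.3
```

View pics/side10.png

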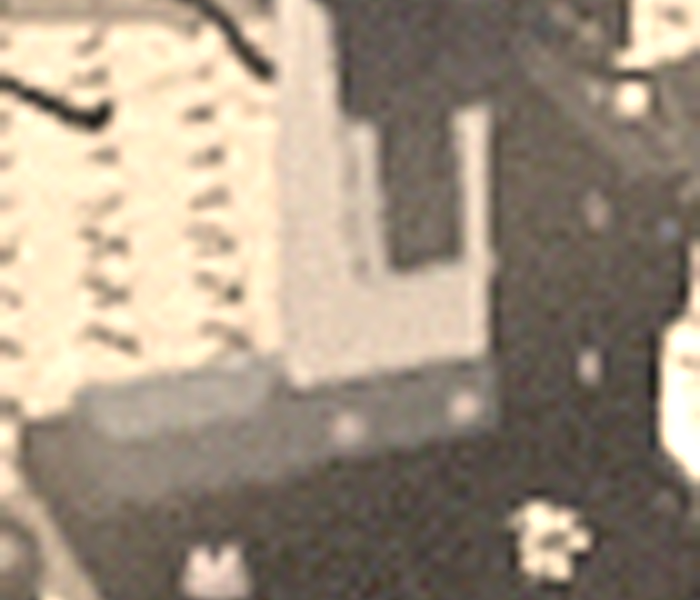

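```bash
cat > m.py <<'E'
from pl import *
def dots(n,off,cr,foot,up):
    d=load(n)
    c,L,dl=pitch(d,*uc(np.array(foot)+[0,cr],off,10));print(n,c,L,"foot toe-up corrected %.4f"%(-dl[1]/dl[0]+.007))
    c,L,dl=pitch(d,*uc(np.array(up)+[0,cr],off,10),yl=-.02);print(n,c,L,"theta corrected %.4f"%(-dl[0]/dl[1]-.007))
E
python3 -c "
from m import *
dots('side10',(230,185),100,[(348,427),(463,405)],[(597,212),(590,367)])"
```

```text
side10 [[264.29, 237.31], [275.96, 235.12]] [[-46.6, 18.2], [-22.4, 18.3]] foot toe-up corrected 0.0022
side10 [[289.14, 215.63], [288.45, 231.1]] [[0.9, 59.6], [0.3, 26.7]] theta corrected -0.0250
```

Request:
move_arm(series=[[[0,0,-0.004,0,0,0,0],[0,0,-0.004,0,0,0,0],[0,0,-0.001,0,0,0,0],[0,0,0,0,0,0,0],[0,0,0,0,0,0,0]]])

```text
clock: 14.0
position: [0.5275, -0.0829, 0.058]
ee_rot: [0.047, -0.138, 0.989, 0.006]
contact_force: [-1.1, 0.2, -4.8]
width: 0.0094
```

```bash
python3 -c "
from st import *
st()"
```

```text
F local [-0.96  0.48 -4.8 ] M local [-0.03   0.102  0.029] pos [ 0.5275 -0.0829  0.058 ] rel corner [-0.028   0.0003  0.046 ] 14.0 w 0.0094 yaw 0.2771 zax [ 0.0952 -0.0016 -0.9955]
cop rel TCP x 14.4706 y -58.6134 (foot x -.06..+.02, y +-.012) Fn 0.0
```

Request:
move_arm(series=[[[0,0,-0.001,0,0,0,0],[0,0,-0.001,0,0,0,0],[0,0,0,0,0,0,0]]])

```text
clock: 14.25
position: [0.5279, -0.083, 0.0574]
ee_rot: [0.048, -0.138, 0.989, 0.006]
contact_force: [-0.3, 0.4, 3.2]
width: 0.009
```

```bash
python3 -c "
from st import *
st()"
```

```text
F local [-0.17  0.46  3.24] M local [ 0.257  0.527 -0.034] pos [ 0.5279 -0.083   0.0574] rel corner [-0.0276  0.0001  0.0454] 14.25 w 0.009 yaw 0.2769 zax [ 0.0967 -0.0023 -0.9953]
cop rel TCP x -0.0675 y 0.0162 (foot x -.06..+.02, y +-.012) Fn 8.0
```

Request:
move_arm(series=[[[0,0,-0.001,0.0029,0.0008,0,0],[0,0,-0.001,0,0,0,0],[0,0,0,0,0,0,0],[0,0,0,0,0,0,0]]])

```text
clock: 14.58
position: [0.5283, -0.083, 0.057]
ee_rot: [0.049, -0.138, 0.989, 0.007]
contact_force: [-3.5, 2.2, 14.6]
width: 0.0092
```

```bash
python3 - <<'E'
from st import *
st()
d=manip.get_image("side"); pickle.dump(d,open("side11.pkl","wb"))
im=crop(d,230,185,70,80,10);im=cv2.convertScaleAbs(im,alpha=1.6,beta=15)[150:750]
cv2.imwrite("pics/side11.png",im)
E
```

```text
F local [-2.8   3.07 14.58] M local [ 0.539  0.864 -0.011] pos [ 0.5283 -0.083   0.057 ] rel corner [-0.0272 -0.      0.045 ] 14.5833 w 0.0092 yaw 0.2767 zax [ 0.0984  0.     -0.9951]
cop rel TCP x -0.0183 y -0.0057 (foot x -.06..+.02, y +-.012) Fn 19.4
```

View pics/side11.png

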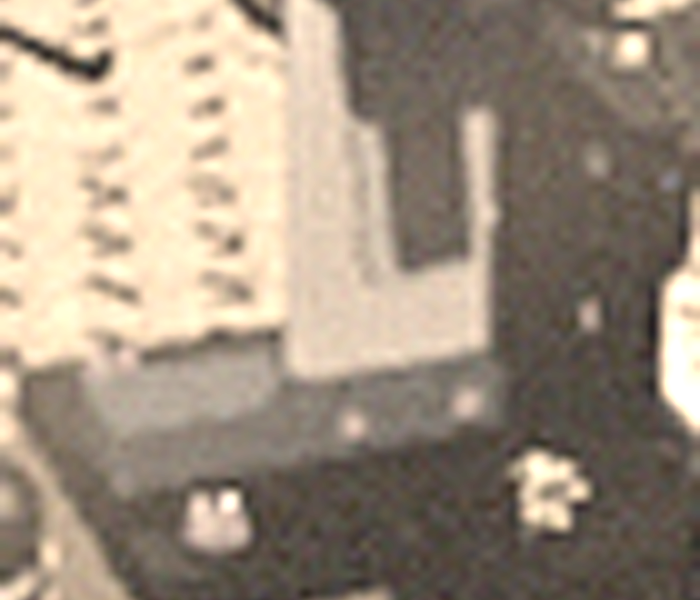

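```bash
python3 -c "
from m import *
dots('side11',(230,185),150,[(354,424),(468,402)],[(597,160),(590,315)])
dots('side8',(235,185),150,[(335,402),(452,393)],[(545,160),(540,315)])"
```

```text
side11 [[264.81, 241.98], [276.29, 239.75]] [[-45.6, 7.8], [-21.5, 8.0]] foot toe-up corrected -0.0008
side11 [[289.14, 215.64], [288.49, 231.03]] [[0.9, 59.5], [0.3, 26.8]] theta corrected -0.0230
side8 [[268.28, 239.8], [279.63, 238.7]] [[-38.4, 11.1], [-14.5, 8.9]] foot toe-up corrected 0.0996
side8 [[289.08, 215.71], [288.49, 231.12]] [[0.7, 59.4], [0.4, 26.7]] theta corrected -0.0187
```

The foot is flat again (toe-up -0.001 rad, CoP inside the foot). The upright reads -0.02 ± 0.015 rad, within a few hundredths of square. I'll lighten the press and push in gently, checking pitch as I go.

Request:
move_arm(series=[[[0,0,0.0013,0,0,0,0],[0.001,0.0003,0,0,0,0,0],[0.001,0.0003,0,0,0,0,0],[0.001,0.0003,0,0,0,0,0],[0,0,0,0,0,0,0]]])

```text
clock: 15.05
position: [0.5284, -0.0829, 0.057]
ee_rot: [0.046, -0.139, 0.989, 0.007]
contact_force: [-8.5, -2.7, 15.0]
width: 0.0092
```

```bash
python3 -c "
from st import *
st()"
```

```text
F local [-8.91 -0.32 15.  ] M local [-0.1    1.646 -0.074] pos [ 0.5284 -0.0829  0.057 ] rel corner [-0.0271  0.      0.045 ] 15.05 w 0.0092 yaw 0.2785 zax [ 9.190e-02  6.000e-04 -9.958e-01]
cop rel TCP x 0.0043 y -0.0036 (foot x -.06..+.02, y +-.012) Fn 19.8
```

Request:
move_arm(series=[[[0.001,0.0003,0,0,0,0,0],[0.001,0.0003,0,0,0,0,0],[0,0,0,0,0,0,0]]])

```text
clock: 15.3
position: [0.5288, -0.0827, 0.057]
ee_rot: [0.044, -0.139, 0.989, 0.006]
contact_force: [-14.0, -6.0, 20.6]
width: 0.0094
```

```bash
python3 -c "
from st import *
st()"
```

```text
F local [-15.11  -1.91  20.6 ] M local [-0.341  2.369 -0.136] pos [ 0.5288 -0.0827  0.057 ] rel corner [-0.0267  0.0001  0.045 ] 15.3 w 0.0094 yaw 0.2797 zax [ 8.870e-02  7.000e-04 -9.961e-01]
cop rel TCP x 0.0238 y 0.0003 (foot x -.06..+.02, y +-.012) Fn 25.4
```

Request:
move_arm(series=[[[-0.001,-0.0003,0.001,0,0,0,0],[0,0,0.001,0,0,0,0],[0,0,0,0,0,0,0]]])

```text
clock: 15.55
position: [0.5317, -0.0819, 0.0574]
ee_rot: [0.048, -0.137, 0.989, 0.007]
contact_force: [0.5, -0.1, -5.2]
width: 0.0093
```

```bash
python3 - <<'E'
from st import *
st()
d=manip.get_image("side"); pickle.dump(d,open("side12.pkl","wb"))
im=crop(d,230,185,70,80,10);im=cv2.convertScaleAbs(im,alpha=1.6,beta=15)[150:750]
cv2.imwrite("pics/side12.png",im)
from m import dots
dots('side12',(230,185),150,[(358,424),(472,402)],[(597,160),(590,315)])
E
```

```text
F local [ 0.43 -0.22 -5.17] M local [-0.044  0.016 -0.067] pos [ 0.5317 -0.0819  0.0574] rel corner [-0.0236  0.0001  0.0454] 15.55 w 0.0093 yaw 0.2761 zax [ 9.640e-02  9.000e-04 -9.953e-01]
cop rel TCP x 0.4124 y 0.0921 (foot x -.06..+.02, y +-.012) Fn -0.4
side12 [[266.74, 241.4], [278.19, 239.08]] [[-41.5, 8.3], [-17.5, 8.7]] foot toe-up corrected -0.0101
side12 [[289.13, 215.61], [288.44, 231.07]] [[0.9, 59.6], [0.2, 26.8]] theta corrected -0.0256
```

View pics/side12.png

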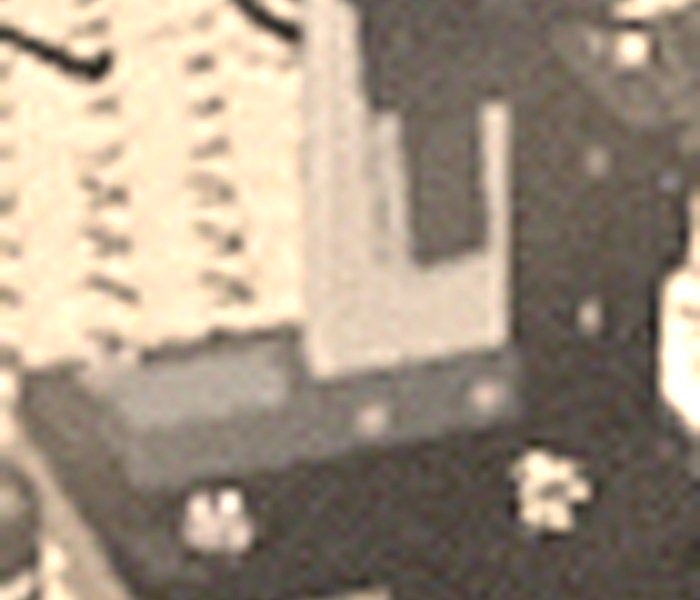

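The square now hovers about 0.5 mm above the base and is level. I'll slide it in without foot friction until it touches the upright.

Request:
move_arm(series=[[[0.001,0.0003,0,0,0,0,0],[0.001,0.0003,0,0,0,0,0],[0.001,0.0003,0,0,0,0,0],[0,0,0,0,0,0,0]]])

```text
clock: 15.93
position: [0.5349, -0.0808, 0.0574]
ee_rot: [0.048, -0.138, 0.989, 0.007]
contact_force: [0.1, -0.1, -4.7]
width: 0.0091
```

```bash
python3 -c "
from st import *
st()"
```

```text
F local [ 0.11 -0.14 -4.69] M local [ 0.01   0.058 -0.053] pos [ 0.5349 -0.0808  0.0574] rel corner [-0.0203  0.0003  0.0454] 15.9333 w 0.0091 yaw 0.2766 zax [ 0.0961  0.0012 -0.9954]
cop rel TCP x -1.2304 y 0.0264 (foot x -.06..+.02, y +-.012) Fn 0.1
```

Request:
move_arm(series=[[[0.001,0.0003,0,0,0,0,0],[0.001,0.0003,0,0,0,0,0],[0,0,0,0,0,0,0]]])

```text
clock: 16.18
position: [0.5369, -0.0803, 0.0576]
ee_rot: [0.048, -0.138, 0.989, 0.007]
contact_force: [-0.7, -0.4, -5.3]
width: 0.0089
```

```bash
python3 -c "
from st import *
st()"
```

```text
F local [-0.8  -0.24 -5.34] M local [0.014 0.035 0.036] pos [ 0.5369 -0.0803  0.0576] rel corner [-0.0183  0.0002  0.0456] 16.1833 w 0.0089 yaw 0.2766 zax [ 9.630e-02  9.000e-04 -9.954e-01]
cop rel TCP x -0.1404 y -0.0490 (foot x -.06..+.02, y +-.012) Fn -0.5
```

Request:
move_arm(series=[[[0.001,0.0003,0,0,0,0,0],[0,0,0,0,0,0,0]]])

```text
clock: 16.35
position: [0.5377, -0.08, 0.0576]
ee_rot: [0.048, -0.138, 0.989, 0.007]
contact_force: [-0.3, -0.6, -5.1]
width: 0.0096
```

```bash
python3 -c "
from st import *
st()"
```

```text
F local [-0.45 -0.45 -5.05] M local [-0.016  0.147  0.02 ] pos [ 0.5377 -0.08    0.0576] rel corner [-0.0174  0.0003  0.0456] 16.35 w 0.0096 yaw 0.2766 zax [ 0.0961  0.001  -0.9954]
cop rel TCP x 0.4223 y -0.1515 (foot x -.06..+.02, y +-.012) Fn -0.3
```

Request:
move_arm(series=[[[0.001,0.0003,0,0,0,0,0],[0,0,0,0,0,0,0]]])

```text
clock: 16.52
position: [0.5387, -0.0797, 0.0577]
ee_rot: [0.048, -0.138, 0.989, 0.007]
contact_force: [0.1, 0.3, -5.4]
width: 0.0096
```

```bash
python3 - <<'E'
from st import *
st()
d=manip.get_image("side"); pickle.dump(d,open("side13.pkl","wb"))
im=crop(d,230,185,70,80,10);im=cv2.convertScaleAbs(im,alpha=1.6,beta=15)[150:750]
cv2.imwrite("pics/side13.png",im)
E
```

```text
F local [ 0.19  0.26 -5.38] M local [-0.006  0.039  0.008] pos [ 0.5387 -0.0797  0.0577] rel corner [-0.0163  0.0003  0.0457] 16.5167 w 0.0096 yaw 0.2766 zax [ 9.610e-02  9.000e-04 -9.954e-01]
cop rel TCP x 0.2179 y 0.1584 (foot x -.06..+.02, y +-.012) Fn -0.6
```

View pics/side13.png

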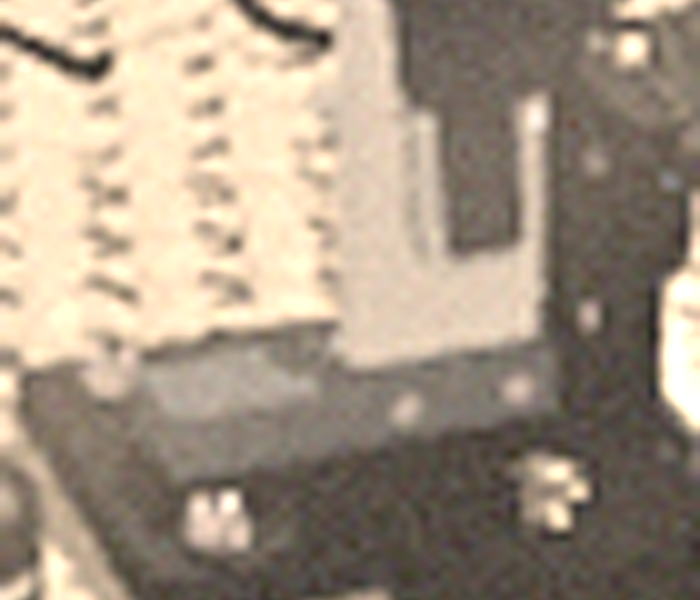

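Request:
move_arm(series=[[[0.001,0.0003,0,0,0,0,0],[0,0,0,0,0,0,0]]])

```text
clock: 16.73
position: [0.539, -0.0794, 0.0575]
ee_rot: [0.047, -0.138, 0.989, 0.007]
contact_force: [-1.5, -0.9, -3.6]
width: 0.0092
```

```bash
python3 -c "
from st import *
st()"
```

```text
F local [-1.67 -0.42 -3.57] M local [-0.07   0.327 -0.022] pos [ 0.539  -0.0794  0.0575] rel corner [-0.016   0.0004  0.0455] 16.7333 w 0.0092 yaw 0.2769 zax [ 0.0946  0.0013 -0.9955]
cop rel TCP x -0.0352 y -0.0173 (foot x -.06..+.02, y +-.012) Fn 1.2
```

Request:
move_arm(series=[[[0.001,0.0003,0,0,0,0,0],[0,0,0,0,0,0,0]]])

```text
clock: 16.9
position: [0.5392, -0.0793, 0.0574]
ee_rot: [0.046, -0.138, 0.989, 0.007]
contact_force: [-4.7, -2.5, -1.7]
width: 0.0096
```

```bash
python3 -c "
from st import *
st()"
```

```text
F local [-5.19 -1.17 -1.69] M local [-0.227  0.933 -0.039] pos [ 0.5392 -0.0793  0.0574] rel corner [-0.0158  0.0006  0.0454] 16.9 w 0.0096 yaw 0.2773 zax [ 0.093   0.0016 -0.9957]
cop rel TCP x 0.0178 y -0.0090 (foot x -.06..+.02, y +-.012) Fn 3.1
```

Request:
move_arm(series=[[[0.001,0.0003,0,0,0,0,0],[0,0,0,0,0,0,0]]])

```text
clock: 17.07
position: [0.5393, -0.0791, 0.0573]
ee_rot: [0.045, -0.138, 0.989, 0.007]
contact_force: [-7.2, -3.7, -0.3]
width: 0.0096
```

```bash
python3 -c "
from st import *
st()"
```

```text
F local [-7.9  -1.62 -0.25] M local [-0.289  1.28  -0.095] pos [ 0.5393 -0.0791  0.0573] rel corner [-0.0156  0.0007  0.0453] 17.0667 w 0.0096 yaw 0.2776 zax [ 0.0913  0.0019 -0.9958]
cop rel TCP x 0.0550 y -0.0000 (foot x -.06..+.02, y +-.012) Fn 4.5
```

Request:
move_arm(series=[[[0,0,-0.001,0,0,0,0],[0,0,-0.001,0,0,0,0],[0,0,0,0,0,0,0]]])

```text
clock: 17.32
position: [0.5393, -0.0791, 0.057]
ee_rot: [0.046, -0.138, 0.989, 0.007]
contact_force: [-10.5, -3.6, 11.8]
width: 0.0092
```

```bash
python3 - <<'E'
from st import *
st()
d=manip.get_image("side"); pickle.dump(d,open("side14.pkl","wb"))
im=crop(d,250,185,50,60,12);im=cv2.convertScaleAbs(im,alpha=1.8,beta=15)[100:]
cv2.imwrite("pics/side14.png",im)
d=manip.get_image("top"); pickle.dump(d,open("top14.pkl","wb"));cv2.imwrite("pics/top14.png",crop(d,250,120,100,100,5))
E
```

```text
F local [-11.11  -0.57  11.8 ] M local [-0.041  1.789 -0.053] pos [ 0.5393 -0.0791  0.057 ] rel corner [-0.0156  0.0007  0.045 ] 17.3167 w 0.0092 yaw 0.2777 zax [ 0.0921  0.0016 -0.9957]
cop rel TCP x 0.0231 y 0.0023 (foot x -.06..+.02, y +-.012) Fn 16.6
```

View pics/side14.png

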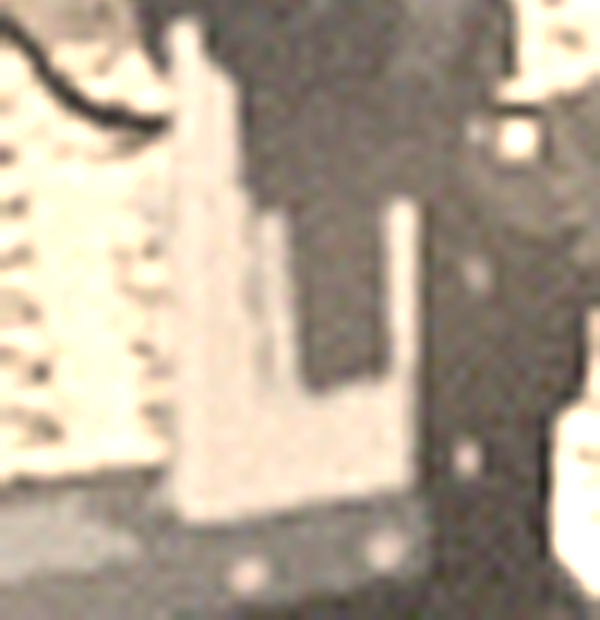

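View pics/top14.png

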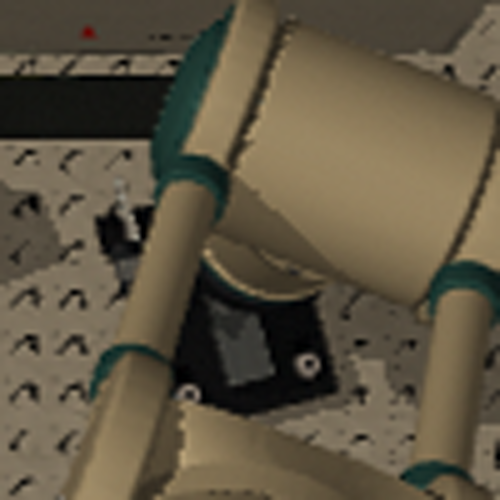

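```bash
python3 - <<'E'
from pl import *
d=load("side14")
f=lambda a:uc(np.array(a)+[0,100],(250,185),12)
c,L,dl=pitch(d,*f([(250,575),(386,550)]));print(c,L,"pitch raw",-dl[1]/dl[0])
c,L,dl=pitch(d,*f([(477,272),(467,458)]),yl=-.02);print(c,L,"theta raw",-dl[0]/dl[1])
# edges: subpixel gradient fit of blade right edge rows
g=cv2.GaussianBlur(cv2.cvtColor(d["color"],cv2.COLOR_RGB2GRAY),(0,0),.7).astype(float)
def edge(u0,v0,v1,sgn,w=3,u1=None):
    u1=u0 if u1 is None else u1
    P=[]
    for v in range(v0,v1+1):
        uc_=u0+(u1-u0)*(v-v0)/(v1-v0);us=np.arange(int(uc_)-w,int(uc_)+w+1);gr=sgn*(g[v,us+1]-g[v,us-1]);gr=np.clip(gr,0,None);gr=gr*(gr>.3*gr.max())
        P.append(((gr*us).sum()/gr.sum(),v))
    P=np.array(P)
    return P
for nm,u,v0,v1,s,yl in(("blade right",284.3,211,231,-1,-.005),("blade left",264.5,211,233,-1,-.005)):
    P=edge(u,v0,v1,s);L=onplane(d,P,yl);k=np.polyfit(L[:,1],L[:,0],1);r=L[:,0]-np.polyval(k,L[:,1]);ok=abs(r)<2*r.std();k=np.polyfit(L[ok,1],L[ok,0],1);print(nm,k,"rms",r.std())
E
```

```text
[[270.2, 240.72], [281.64, 238.63]] [[-34.3, 8.3], [-10.2, 8.2]] pitch raw 0.003718400414655017
[[289.12, 215.57], [288.43, 231.08]] [[0.8, 59.7], [0.2, 26.7]] theta raw -0.017888930643398998
blade right [ 0.01069027 -2.62255121] rms 0.29546438088181864
blade left [ 1.38723244e-02 -4.92995637e+01] rms 2.4155947531962525
```

```bash
python3 - <<'E'
import cv2
from pl import *
o=[]
for n,x0,y0 in(("side3",225,125),("side2",225,140)):
    o.append(cv2.convertScaleAbs(crop(load(n),x0,y0,60,70,6.6),alpha=1.5,beta=10))
cv2.imwrite("pics/cal.png",np.hstack(o))
E
```

```text
(no output)
```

View pics/cal.png

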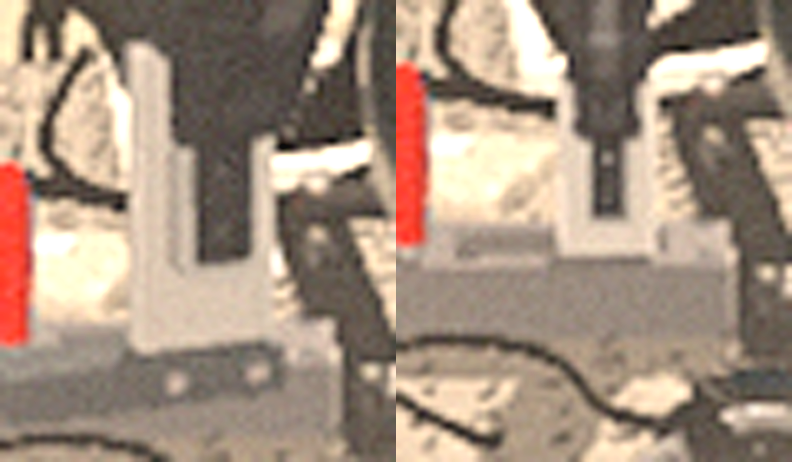

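```bash
python3 - <<'E'
from pl import *
for n,a in(("side3",uc([(177,382),(259,370)],(225,125),6.6)),("side4",uc([(328,509),(442,486)],(220,185),10))):
  for r in(2.,2.5,3.):
    c,L,dl=pitch(load(n),*a,r=r);print(n,L,round(-dl[1]/dl[0],4))
d=load("side14")
f=lambda a:uc(np.array(a)+[0,100],(250,185),12)
for r in(2.,2.5,3.):
    c,L,dl=pitch(d,*f([(250,575),(386,550)]),r=r);c2,L2,d2=pitch(d,*f([(477,272),(467,458)]),yl=-.02,r=r);print(round(-dl[1]/dl[0],4),round(-d2[0]/d2[1],4))
E
```

```text
side3 [[-71.8, 133.7], [-48.0, 133.5]] 0.0054
side3 [[-71.8, 133.7], [-48.0, 133.5]] 0.0054
side3 [[-71.7, 133.3], [-48.0, 133.4]] -0.0028
side4 [[-71.0, 26.8], [-47.1, 27.0]] -0.0064
side4 [[-71.0, 26.8], [-47.1, 27.0]] -0.0072
side4 [[-71.1, 26.8], [-47.3, 27.1]] -0.0103
0.0046 -0.0224
0.0037 -0.0179
0.0031 -0.0115
```

```bash
cat > ed.py <<'E'
from pl import *
def edgefit(n,u0,u1,v0,v1,yl=-.005,sg=-1,w=3):
    d=load(n);g=cv2.GaussianBlur(cv2.cvtColor(d["color"],cv2.COLOR_RGB2GRAY),(0,0),.7).astype(float);P=[]
    for v in range(v0,v1+1):
        uu=u0+(u1-u0)*(v-v0)/(v1-v0);us=np.arange(int(round(uu))-w,int(round(uu))+w+1);gr=np.clip(sg*(g[v,us+1]-g[v,us-1]),0,None);gr*=(gr>.3*gr.max());P.append(((gr*us).sum()/gr.sum(),v))
    L=onplane(d,P,yl)
    for _ in range(3):
        k=np.polyfit(L[:,1],L[:,0],1);r=L[:,0]-np.polyval(k,L[:,1]);L=L[abs(r)<=2.2*r.std()+.05]
    print(n,"slope %.4f x@z6 %.2f x@z46 %.2f x@z74 %.2f rms %.2f zr %.0f..%.0f n%d"%(k[0],np.polyval(k,6),np.polyval(k,46),np.polyval(k,74),r.std(),L[:,1].min(),L[:,1].max(),len(L)))
E
python3 - <<'E'
from ed import *
edgefit("side8",284.6,283,211,232)
edgefit("side13",284.8,284.3,211,232)
edgefit("side14",284.5,284.2,211,231)
edgefit("side11",279.3,279,212,233)
edgefit("side12",280.8,280.6,211,233)
E
```

```text
side8 slope 0.1092 x@z6 -7.66 x@z46 -3.30 x@z74 -0.24 rms 0.41 zr 19..63 n22
side13 slope 0.0117 x@z6 -3.03 x@z46 -2.56 x@z74 -2.23 rms 0.41 zr 18..63 n22
side14 slope 0.0107 x@z6 -2.56 x@z46 -2.13 x@z74 -1.83 rms 0.30 zr 20..63 n21
side11 slope 0.0154 x@z6 -14.28 x@z46 -13.66 x@z74 -13.23 rms 0.31 zr 18..63 n19
side12 slope 0.0103 x@z6 -10.75 x@z46 -10.34 x@z74 -10.05 rms 0.19 zr 17..65 n23
```

```bash
python3 - <<'E'
from pl import *
d=load("top0");th=.3
pts=uc([(410,112),(375,120),(450,100),(340,150),(490,90)],(220,140),5.7)
print(pts.round(1).tolist())
for n in(.005,.013,.018):
  for h in(.02,.03,.04,.05,.06,.068):
    x=.005+n*np.cos(th)-h*np.sin(th);z=.006+h*np.cos(th)+n*np.sin(th)
    P=C+ex*x+np.array([0,0,z]);print(n,h,proj(d,P).round(1).tolist())
im=cv2.convertScaleAbs(crop(d,268,145,60,60,10),alpha=2.5,beta=20);cv2.imwrite("pics/top0z.png",im)
im=cv2.convertScaleAbs(crop(load("side0"),260,190,45,60,12)[:600],alpha=2.2,beta=20);cv2.imwrite("pics/side0z.png",im)
E
```

```text
[[291.5, 159.2], [285.4, 160.6], [298.5, 157.1], [279.2, 165.9], [305.6, 155.4]]
0.005 0.02 [[291.9, 163.3]]
0.005 0.03 [[292.6, 163.6]]
0.005 0.04 [[293.2, 164.0]]
0.005 0.05 [[293.9, 164.4]]
0.005 0.06 [[294.6, 164.9]]
0.005 0.068 [[295.2, 165.2]]
0.013 0.02 [[291.2, 160.3]]
0.013 0.03 [[291.8, 160.6]]
0.013 0.04 [[292.5, 161.0]]
0.013 0.05 [[293.2, 161.4]]
0.013 0.06 [[293.8, 161.7]]
0.013 0.068 [[294.4, 162.0]]
0.018 0.02 [[290.7, 158.4]]
0.018 0.03 [[291.4, 158.7]]
0.018 0.04 [[292.0, 159.1]]
0.018 0.05 [[292.7, 159.4]]
0.018 0.06 [[293.4, 159.8]]
0.018 0.068 [[293.9, 160.1]]
```

View pics/top0z.png

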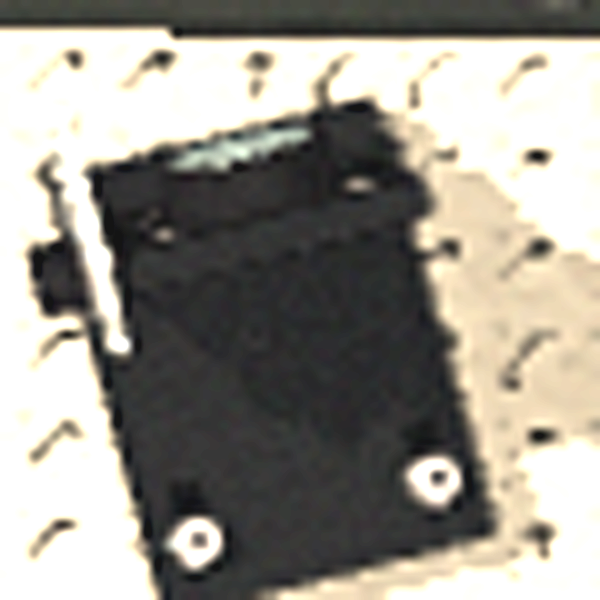

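View pics/side0z.png

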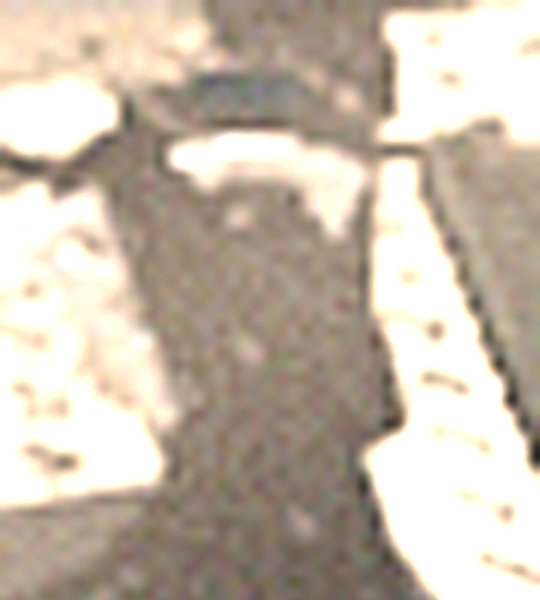

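The foot is flat and the contact is firm, but two measurements disagree on whether my earlier pitched push left the upright slightly past square. The spots give about -0.006 rad, and the blade-tip comparison gives about -0.023. To be safe I'll lift off, rest the foot's heel on the upright's top edge, drag it back a few mm by friction, and then square it properly from the leaning side.

Request:
move_arm(series=[[[-0.0038,-0.0011,0.001,0,0,0,0],[-0.0038,-0.0011,0.001,0,0,0,0],[-0.0019,-0.0006,0.004,0,0,0,0],[0,0,0.012,0,0,0,0],[0,0,0.015,0,0,0,0],[0,0,0.015,0,0,0,0],[0,0,0.015,0,0,0,0],[0,0,0.015,0,0,0,0],[0,0,0.01,0,0,0,0],[0,0,0,0,0,0,0],[0,0,0,0,0,0,0]]])

```text
clock: 18.33
position: [0.5323, -0.0816, 0.1439]
ee_rot: [0.048, -0.138, 0.989, 0.007]
contact_force: [0.5, -0.2, -5.6]
width: 0.0094
```

```bash
python3 - <<'E'
from st import *
st()
d=manip.get_image("side"); pickle.dump(d,open("side15.pkl","wb"))
im=crop(d,240,170,60,75,8);im=cv2.convertScaleAbs(im,alpha=1.8,beta=15)
cv2.imwrite("pics/side15.png",im)
E
```

```text
F local [ 0.38 -0.36 -5.58] M local [ 0.014  0.125 -0.005] pos [ 0.5323 -0.0816  0.1439] rel corner [-0.023   0.0002  0.1319] 18.3333 w 0.0094 yaw 0.2766 zax [ 9.690e-02  6.000e-04 -9.953e-01]
cop rel TCP x 0.3224 y -0.0650 (foot x -.06..+.02, y +-.012) Fn -0.8
```

View pics/side15.png

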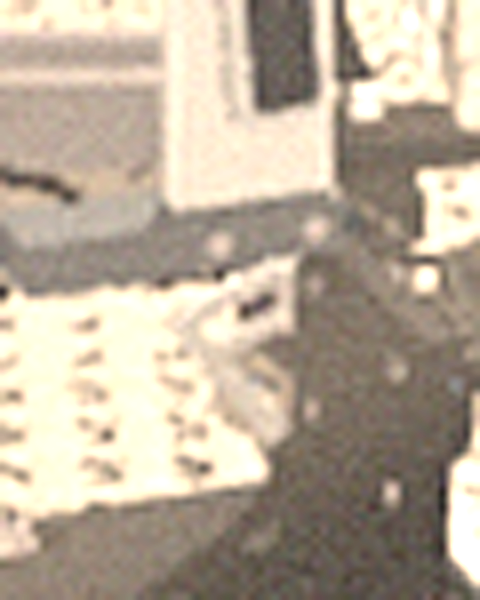

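```bash
python3 - <<'E'
from ed import *
d=load("side15")
for a,yl in(([(397,370),(390,493)],-.02),([(315,285),(312,410)],.02)):
  for r in(2.,2.5):
    c,L,dl=pitch(d,*uc(a,(240,170),8),yl=yl,r=r);print(np.round(c,2).tolist(),L,round(-dl[0]/dl[1],4))
edgefit("side15",281.2,281.4,172,193)
E
```

```text
[[289.12, 215.63], [288.47, 231.18]] [[0.8, 59.6], [0.3, 26.5]] -0.0149
[[289.08, 215.54], [288.44, 231.16]] [[0.7, 59.8], [0.3, 26.6]] -0.0141
[[278.72, 205.28], [277.89, 220.64]] [[-3.5, 65.3], [-4.8, 31.8]] -0.0389
[[274.5, 203.46], [273.43, 220.65]] [[-12.6, 70.7], [-14.5, 33.5]] -0.0512
side15 slope -0.0007 x@z6 -9.93 x@z46 -9.96 x@z74 -9.98 rms 0.38 zr 104..144 n20
```

Request:
move_arm(newtons=90, series=[[[0.006,0.0017,0,0,0,0,0],[0.006,0.0017,0,0,0,0,0],[0.0047,0.0014,0,0,0,0,0],[0,0,-0.004,0,0,0,0],[0,0,-0.004,0,0,0,0],[0,0,-0.002,0,0,0,0],[0,0,0,0,0,0,0],[0,0,0,0,0,0,0]]])

```text
clock: 19.05
position: [0.5482, -0.0767, 0.1332]
ee_rot: [0.047, -0.138, 0.989, 0.007]
contact_force: [0.1, -0.4, -5.6]
width: 0.0089
```

```bash
python3 - <<'E'
from st import *
st()
d=manip.get_image("side"); pickle.dump(d,open("side16.pkl","wb"))
im=crop(d,240,170,60,75,8);im=cv2.convertScaleAbs(im,alpha=1.8,beta=15)
cv2.imwrite("pics/side16.png",im)
E
```

```text
F local [-0.01 -0.38 -5.59] M local [-0.035  0.046 -0.034] pos [ 0.5482 -0.0767  0.1332] rel corner [-0.0064  0.0005  0.1212] 19.05 w 0.0089 yaw 0.2765 zax [ 0.0948  0.0016 -0.9955]
cop rel TCP x 0.1181 y -0.0071 (foot x -.06..+.02, y +-.012) Fn -0.8
```

View pics/side16.png

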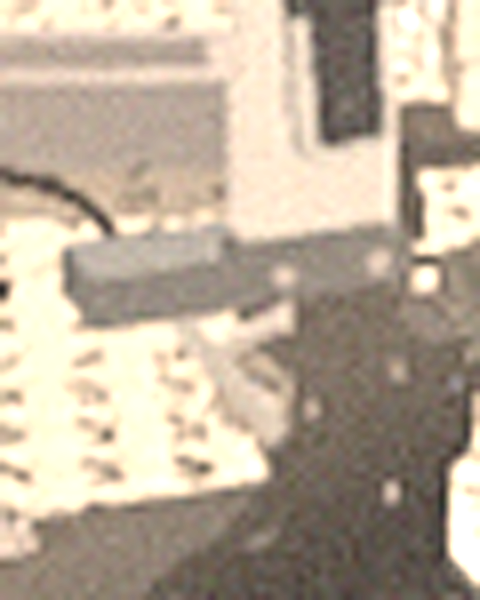

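Foot is just above the upright's top edge. I'll lower in 1 mm steps to contact.

Request:
move_arm(series=[[[0,0,-0.001,0,0,0,0],[0,0,-0.001,0,0,0,0],[0,0,-0.001,0,0,0,0],[0,0,0,0,0,0,0]]])

```text
clock: 19.43
position: [0.5488, -0.0769, 0.1311]
ee_rot: [0.048, -0.138, 0.989, 0.007]
contact_force: [-0.5, -0.4, -1.8]
width: 0.009
```

```bash
python3 -c "
from st import *
st()"
```

```text
F local [-0.56 -0.21 -1.77] M local [0.037 0.13  0.009] pos [ 0.5488 -0.0769  0.1311] rel corner [-0.0059  0.0002  0.1191] 19.4333 w 0.009 yaw 0.2766 zax [ 9.630e-02  7.000e-04 -9.954e-01]
cop rel TCP x -0.0227 y 0.0144 (foot x -.06..+.02, y +-.012) Fn 3.0
```

Request:
move_arm(series=[[[0,0,-0.001,0,0,0,0],[0,0,0,0,0,0,0]]])

```text
clock: 19.6
position: [0.5488, -0.0769, 0.131]
ee_rot: [0.048, -0.138, 0.989, 0.007]
contact_force: [-3.2, 1.3, 4.6]
width: 0.0088
```

```bash
python3 -c "
from st import *
st()"
```

```text
F local [-2.76  2.12  4.55] M local [0.221 0.376 0.041] pos [ 0.5488 -0.0769  0.131 ] rel corner [-0.0059  0.0002  0.119 ] 19.6 w 0.0088 yaw 0.2768 zax [ 9.670e-02  4.000e-04 -9.953e-01]
cop rel TCP x 0.0135 y -0.0254 (foot x -.06..+.02, y +-.012) Fn 9.4
```

Request:
move_arm(series=[[[0,0,-0.001,0,0,0,0],[0,0,0,0,0,0,0]]])

```text
clock: 19.77
position: [0.549, -0.0769, 0.1309]
ee_rot: [0.048, -0.138, 0.989, 0.007]
contact_force: [-4.3, 0.9, 10.1]
width: 0.0091
```

```bash
python3 -c "
from st import *
st()"
```

```text
F local [-3.86  2.   10.11] M local [0.391 0.594 0.066] pos [ 0.549  -0.0769  0.1309] rel corner [-0.0056  0.0002  0.1189] 19.7667 w 0.0091 yaw 0.2768 zax [ 9.760e-02  1.000e-04 -9.952e-01]
cop rel TCP x 0.0086 y -0.0030 (foot x -.06..+.02, y +-.012) Fn 14.9
```

Request:
move_arm(series=[[[-0.0019,-0.00055,0,0,0,0,0],[-0.0019,-0.00055,-0.0005,0,0,0,0],[-0.0019,-0.00055,-0.0005,0,0,0,0],[0,0,0,0,0,0,0]]])

```text
clock: 20.1
position: [0.5471, -0.0775, 0.1307]
ee_rot: [0.053, -0.137, 0.989, 0.007]
contact_force: [3.0, 4.6, 6.7]
width: 0.009
```

```bash
python3 - <<'E'
from st import *
st()
d=manip.get_image("side"); pickle.dump(d,open("side17.pkl","wb"))
from m import *
for a,yl in(([(397,370),(390,493)],-.02),):
    c,L,dl=pitch(d,*uc(a,(240,170),8),yl=yl);print(np.round(c,2).tolist(),L,round(-dl[0]/dl[1],4))
E
```

```text
F local [4.18 3.61 6.73] M local [ 0.89  -1.102  0.054] pos [ 0.5471 -0.0775  0.1307] rel corner [-7.700e-03  1.000e-04  1.187e-01] 20.1 w 0.009 yaw 0.2749 zax [ 1.065e-01 -4.000e-04 -9.943e-01]
cop rel TCP x 0.0186 y 0.0115 (foot x -.06..+.02, y +-.012) Fn 11.5
[[288.63, 215.3], [288.14, 231.22]] [[-0.2, 60.4], [-0.4, 26.6]] -0.0044
```

It works: the upright's upper spot moved about 1 mm towards the open side. I'll continue a little further.

Request:
move_arm(series=[[[-0.0019,-0.00055,-0.0005,0,0,0,0],[-0.0019,-0.00055,-0.0005,0,0,0,0],[-0.001,-0.0003,0,0,0,0,0],[0,0,0,0,0,0,0]]])

```text
clock: 20.48
position: [0.5431, -0.0787, 0.1305]
ee_rot: [0.054, -0.137, 0.989, 0.007]
contact_force: [2.5, 6.5, 10.8]
width: 0.0088
```

```bash
python3 - <<'E'
from st import *
st()
d=manip.get_image("side"); pickle.dump(d,open("side18.pkl","wb"))
from m import *
for a,yl in(([(393,368),(388,493)],-.02),):
    c,L,dl=pitch(d,*uc(a,(240,170),8),yl=yl);print(np.round(c,2).tolist(),L,round(-dl[0]/dl[1],4))
im=crop(d,240,170,60,75,8);im=cv2.convertScaleAbs(im,alpha=1.8,beta=15)
cv2.imwrite("pics/side18.png",im)
E
```

```text
F local [ 4.2   5.53 10.77] M local [ 1.117 -1.296  0.207] pos [ 0.5431 -0.0787  0.1305] rel corner [-0.0118  0.      0.1185] 20.4833 w 0.0088 yaw 0.2748 zax [ 1.084e-01 -7.000e-04 -9.941e-01]
cop rel TCP x 0.0261 y -0.0016 (foot x -.06..+.02, y +-.012) Fn 15.6
[[287.24, 216.1], [287.54, 231.03]] [[-3.1, 59.2], [-1.7, 27.2]] 0.0437
```

View pics/side18.png

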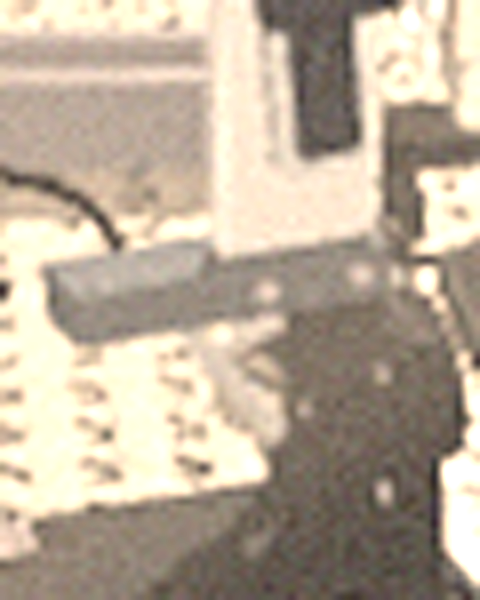

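Request:
move_arm(newtons=60, series=[[[0,0,0.004,0,0,0,0],[0,0,0.012,0,0,0,0],[-0.006,-0.0017,0,0,0,0,0],[-0.006,-0.0017,0,0,0,0,0],[-0.0063,-0.0018,0,0,0,0,0],[0,0,0,0,0,0,0],[0,0,-0.015,0,0,0,0],[0,0,-0.018,0,0,0,0],[0,0,-0.018,0,0,0,0],[0,0,-0.015,0,0,0,0],[0,0,-0.012,0,0,0,0],[0,0,0,0,0,0,0],[0,0,0,0,0,0,0]]])

```text
clock: 21.62
position: [0.519, -0.085, 0.0637]
ee_rot: [0.046, -0.138, 0.989, 0.008]
contact_force: [0.5, 0.2, -4.7]
width: 0.009
```

```bash
python3 - <<'E'
from st import *
st()
d=manip.get_image("side"); pickle.dump(d,open("side19.pkl","wb"))
im=crop(d,230,185,70,80,10);im=cv2.convertScaleAbs(im,alpha=1.6,beta=15)[120:720]
cv2.imwrite("pics/side19.png",im)
E
```

```text
F local [ 0.58  0.04 -4.72] M local [ 0.     0.069 -0.03 ] pos [ 0.519  -0.085   0.0637] rel corner [-0.0367  0.0006  0.0517] 21.6167 w 0.009 yaw 0.2761 zax [ 0.0937  0.0025 -0.9956]
cop rel TCP x -2.8737 y -0.5159 (foot x -.06..+.02, y +-.012) Fn 0.1
```

View pics/side19.png

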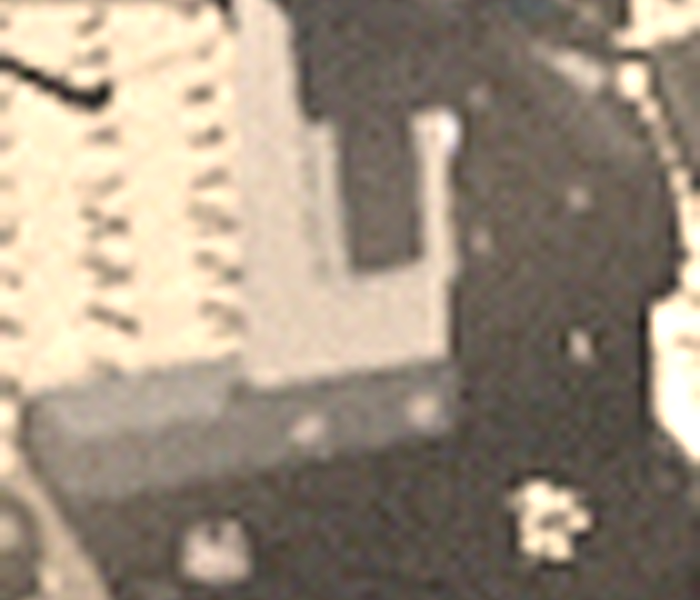

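```bash
python3 - <<'E'
from m import *
from ed import edgefit
dots('side19',(230,185),120,[(307,430),(422,408)],[(578,198),(580,345)])
edgefit("side19",275.2,274.8,209,231)
E
```

```text
side19 [[260.37, 239.35], [271.82, 237.42]] [[-54.7, 15.3], [-31.0, 14.9]] foot toe-up corrected 0.0231
side19 [[287.22, 216.04], [287.56, 231.09]] [[-3.1, 59.4], [-1.6, 27.1]] theta corrected 0.0394
side19 slope 0.0299 x@z6 -23.81 x@z46 -22.61 x@z74 -21.78 rms 0.59 zr 24..71 n23
```

Request:
move_arm(series=[[[0,0,0,0.003,-0.0178,0,0],[0,0,-0.003,0,0,0,0],[0,0,-0.002,0,0,0,0],[0,0,-0.001,0,0,0,0],[0,0,0,0,0,0,0],[0,0,0,0,0,0,0]]])

```text
clock: 22.17
position: [0.5199, -0.0851, 0.0587]
ee_rot: [0.057, -0.138, 0.989, 0.007]
contact_force: [1.4, 0.8, -4.8]
width: 0.009
```

```bash
python3 -c "
from st import *
st()"
```

```text
F local [ 1.57  0.35 -4.83] M local [-0.02   0.089 -0.041] pos [ 0.5199 -0.0851  0.0587] rel corner [-0.0359  0.0002  0.0467] 22.1667 w 0.009 yaw 0.2768 zax [ 0.1138 -0.001  -0.9935]
cop rel TCP x 17.6568 y 4.8231 (foot x -.06..+.02, y +-.012) Fn -0.0
```

Request:
move_arm(series=[[[0,0,-0.001,0,0,0,0],[0,0,-0.001,0,0,0,0],[0,0,0,0,0,0,0]]])

```text
clock: 22.42
position: [0.5206, -0.0852, 0.0579]
ee_rot: [0.057, -0.138, 0.989, 0.007]
contact_force: [-2.0, 1.7, 6.4]
width: 0.0091
```

```bash
python3 -c "
from st import *
st()"
```

```text
F local [-1.46  2.17  6.44] M local [ 0.268  0.786 -0.079] pos [ 0.5206 -0.0852  0.0579] rel corner [-0.0353 -0.      0.0459] 22.4167 w 0.0091 yaw 0.2769 zax [ 0.1149 -0.0015 -0.9934]
cop rel TCP x -0.0484 y -0.0179 (foot x -.06..+.02, y +-.012) Fn 11.2
```

Request:
move_arm(series=[[[0,0,-0.001,-0.0022,0.0077,0,0],[0,0,-0.001,0,0,0,0],[0,0,0,0,0,0,0],[0,0,0,0,0,0,0]]])

```text
clock: 22.75
position: [0.5214, -0.085, 0.0571]
ee_rot: [0.054, -0.138, 0.989, 0.006]
contact_force: [-0.9, 2.4, 12.8]
width: 0.0091
```

```bash
python3 - <<'E'
from st import *
st()
d=manip.get_image("side"); pickle.dump(d,open("side20.pkl","wb"))
im=crop(d,230,185,70,80,10);im=cv2.convertScaleAbs(im,alpha=1.6,beta=15)[150:750]
cv2.imwrite("pics/side20.png",im)
from m import *
from ed import edgefit
dots('side20',(230,185),150,[(312,451),(427,429)],[(578,168),(580,315)])
edgefit("side20",275.6,275.3,212,233)
E
```

```text
F local [-0.16  2.58 12.79] M local [0.485 0.796 0.013] pos [ 0.5214 -0.085   0.0571] rel corner [-0.0345 -0.0001  0.0451] 22.75 w 0.0091 yaw 0.2769 zax [ 0.109  -0.0022 -0.994 ]
cop rel TCP x -0.0463 y -0.0038 (foot x -.06..+.02, y +-.012) Fn 17.6
side20 [[261.29, 242.48], [272.78, 240.4]] [[-52.8, 8.1], [-28.9, 8.0]] foot toe-up corrected 0.0131
side20 [[287.11, 216.25], [287.51, 231.13]] [[-3.3, 59.0], [-1.7, 27.0]] theta corrected 0.0440
side20 slope 0.0045 x@z6 -21.17 x@z46 -20.99 x@z74 -20.86 rms 0.20 zr 19..64 n22
```

View pics/side20.png

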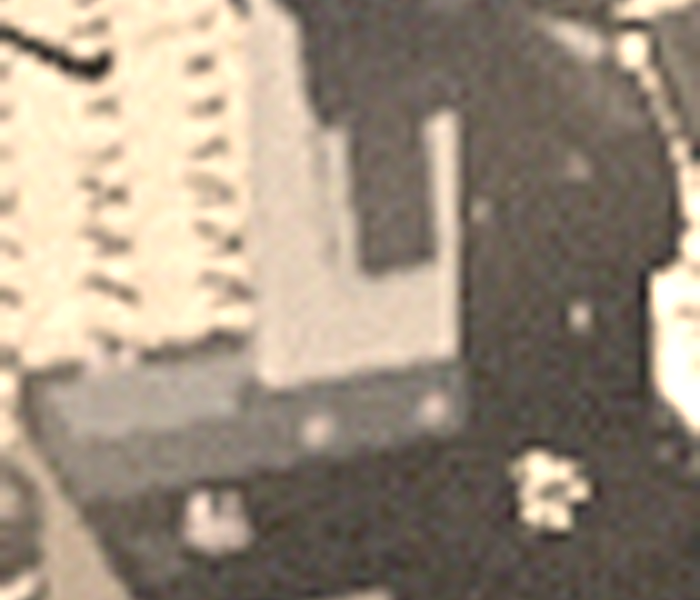

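The foot is flat (blade slope and foot dots both within about 0.005 rad) and the upright leans +0.044 rad. I'll unload the foot to near zero and slide in.

Request:
move_arm(series=[[[0,0,0.0025,0,0,0,0],[0.002,0.00057,0,0,0,0,0],[0.002,0.00057,0,0,0,0,0],[0.002,0.00057,0,0,0,0,0],[0.002,0.00057,0,0,0,0,0],[0.002,0.00057,0,0,0,0,0],[0,0,0,0,0,0,0]]])

```text
clock: 23.38
position: [0.5283, -0.0823, 0.057]
ee_rot: [0.051, -0.138, 0.989, 0.007]
contact_force: [-5.8, -2.4, 5.7]
width: 0.0086
```

```bash
python3 -c "
from st import *
st()"
```

```text
F local [-6.22 -0.69  5.74] M local [-0.033  1.107 -0.028] pos [ 0.5283 -0.0823  0.057 ] rel corner [-0.027   0.0007  0.045 ] 23.3833 w 0.0086 yaw 0.2778 zax [ 1.020e-01  1.000e-04 -9.948e-01]
cop rel TCP x 0.0082 y 0.0065 (foot x -.06..+.02, y +-.012) Fn 10.5
```

Request:
move_arm(series=[[[0,0,0.0012,0,0,0,0],[0,0,0,0,0,0,0],[0,0,0,0,0,0,0]]])

```text
clock: 23.63
position: [0.5303, -0.0822, 0.058]
ee_rot: [0.053, -0.138, 0.989, 0.007]
contact_force: [0.6, -0.3, -5.0]
width: 0.009
```

```bash
python3 - <<'E'
from st import *
st()
d=manip.get_image("side"); pickle.dump(d,open("side21.pkl","wb"))
from m import *
from ed import edgefit
c,L,dl=pitch(d,(266,241.5),(277.5,239.4));print(c,L,-dl[1]/dl[0])
k=(L[0][0]+52.8)/2
edgefit("side21",279.6,279.3,212,233)
E
```

```text
F local [ 0.47 -0.43 -5.04] M local [ 0.011  0.066 -0.003] pos [ 0.5303 -0.0822  0.058 ] rel corner [-0.0251  0.0002  0.046 ] 23.6333 w 0.009 yaw 0.2765 zax [ 1.062e-01 -9.000e-04 -9.943e-01]
cop rel TCP x 0.8703 y -0.2620 (foot x -.06..+.02, y +-.012) Fn -0.2
[[266.06, 241.12], [277.59, 239.04]] [[-43.0, 9.2], [-18.8, 9.0]] 0.006890429037267294
side21 slope 0.0159 x@z6 -12.29 x@z46 -11.65 x@z74 -11.20 rms 0.30 zr 18..63 n22
```

Request:
move_arm(series=[[[0.0019,0.00055,0,0.0011,-0.0038,0,0],[0.0019,0.00055,-0.0004,0,0,0,0],[0.001,0.0003,0,0,0,0,0],[0,0,0,0,0,0,0]]])

```text
clock: 24.02
position: [0.5351, -0.0808, 0.0578]
ee_rot: [0.055, -0.138, 0.989, 0.007]
contact_force: [-0.3, 0.1, -5.0]
width: 0.0088
```

```bash
python3 -c "
from st import *
st()"
```

```text
F local [-0.27  0.22 -4.95] M local [-0.008  0.068 -0.011] pos [ 0.5351 -0.0808  0.0578] rel corner [-0.0201  0.0002  0.0458] 24.0167 w 0.0088 yaw 0.2769 zax [ 0.11   -0.001  -0.9939]
cop rel TCP x 0.4193 y 0.5693 (foot x -.06..+.02, y +-.012) Fn -0.2
```

Request:
move_arm(series=[[[0.001,0.0003,0,0,0,0,0],[0,0,0,0,0,0,0]]])

```text
clock: 24.18
position: [0.536, -0.0805, 0.0579]
ee_rot: [0.055, -0.138, 0.989, 0.007]
contact_force: [-0.1, -0.2, -4.8]
width: 0.0091
```

```bash
python3 -c "
from st import *
st()"
```

```text
F local [-0.16 -0.13 -4.84] M local [-0.052  0.069 -0.057] pos [ 0.536  -0.0805  0.0579] rel corner [-0.0191  0.0002  0.0459] 24.1833 w 0.0091 yaw 0.2768 zax [ 0.1101 -0.0011 -0.9939]
cop rel TCP x 2.2456 y 1.5826 (foot x -.06..+.02, y +-.012) Fn -0.0
```

Request:
move_arm(series=[[[0.001,0.0003,0,0,0,0,0],[0,0,0,0,0,0,0]]])

```text
clock: 24.35
position: [0.5365, -0.0802, 0.0578]
ee_rot: [0.054, -0.138, 0.989, 0.007]
contact_force: [-0.3, -0.0, -4.8]
width: 0.0086
```

```bash
python3 -c "
from st import *
st()"
```

```text
F local [-0.29  0.05 -4.77] M local [-0.002  0.209  0.014] pos [ 0.5365 -0.0802  0.0578] rel corner [-0.0186  0.0004  0.0458] 24.35 w 0.0086 yaw 0.2769 zax [ 1.09e-01 -7.00e-04 -9.94e-01]
cop rel TCP x -6.7806 y -1.5818 (foot x -.06..+.02, y +-.012) Fn 0.0
```

Request:
move_arm(series=[[[0.001,0.0003,-0.0005,0,0,0,0],[0.001,0.0003,0,0,0,0,0],[0,0,0,0,0,0,0]]])

```text
clock: 24.6
position: [0.5369, -0.08, 0.0574]
ee_rot: [0.053, -0.138, 0.989, 0.007]
contact_force: [-6.0, -2.7, 1.3]
width: 0.0087
```

```bash
python3 -c "
from st import *
st()"
```

```text
F local [-6.47 -0.99  1.27] M local [-0.12   1.047 -0.027] pos [ 0.5369 -0.08    0.0574] rel corner [-0.0182  0.0005  0.0454] 24.6 w 0.0087 yaw 0.278 zax [ 1.060e-01 -5.000e-04 -9.944e-01]
cop rel TCP x 0.0325 y 0.0072 (foot x -.06..+.02, y +-.012) Fn 6.1
```

Request:
move_arm(series=[[[0.001,0.0003,0,0,0,0,0],[0,0,0,0,0,0,0]]])

```text
clock: 24.77
position: [0.5375, -0.0797, 0.0574]
ee_rot: [0.052, -0.138, 0.989, 0.007]
contact_force: [-6.7, -4.0, 1.4]
width: 0.009
```

```bash
python3 -c "
from st import *
st()"
```

```text
F local [-7.55 -2.04  1.41] M local [-0.204  1.144 -0.04 ] pos [ 0.5375 -0.0797  0.0574] rel corner [-0.0175  0.0006  0.0454] 24.7667 w 0.009 yaw 0.278 zax [ 1.053e-01 -3.000e-04 -9.944e-01]
cop rel TCP x 0.0507 y 0.0274 (foot x -.06..+.02, y +-.012) Fn 6.2
```

Request:
move_arm(series=[[[0.001,0.0003,0,0,0,0,0],[0,0,0,0,0,0,0]]])

```text
clock: 24.93
position: [0.5383, -0.0794, 0.0574]
ee_rot: [0.052, -0.138, 0.989, 0.007]
contact_force: [-7.1, -3.2, 0.7]
width: 0.0091
```

```bash
python3 -c "
from st import *
st()"
```

```text
F local [-7.67 -1.13  0.72] M local [-0.193  1.234 -0.038] pos [ 0.5383 -0.0794  0.0574] rel corner [-0.0166  0.0007  0.0454] 24.9333 w 0.0091 yaw 0.2779 zax [ 1.050e-01 -1.000e-04 -9.945e-01]
cop rel TCP x 0.0454 y -0.0003 (foot x -.06..+.02, y +-.012) Fn 5.5
```

A clear plateau at about 7.6 N: the upright is moving with the blade. I'll continue until it stops hard.

Request:
move_arm(series=[[[0.001,0.0003,0,0,0,0,0],[0,0,0,0,0,0,0]]])

```text
clock: 25.1
position: [0.5389, -0.0791, 0.0573]
ee_rot: [0.052, -0.138, 0.989, 0.007]
contact_force: [-7.7, -3.3, 1.7]
width: 0.0088
```

```bash
python3 -c "
from st import *
st()"
```

```text
F local [-8.27 -1.07  1.75] M local [-0.198  1.371 -0.056] pos [ 0.5389 -0.0791  0.0573] rel corner [-0.016   0.0008  0.0453] 25.1 w 0.0088 yaw 0.2781 zax [ 0.1042 -0.     -0.9946]
cop rel TCP x 0.0358 y -0.0028 (foot x -.06..+.02, y +-.012) Fn 6.5
```

Request:
move_arm(series=[[[0.001,0.0003,0,0,0,0,0],[0,0,0,0,0,0,0]]])

```text
clock: 25.27
position: [0.539, -0.0791, 0.0572]
ee_rot: [0.051, -0.139, 0.989, 0.007]
contact_force: [-9.9, -4.8, 2.8]
width: 0.0092
```

```bash
python3 - <<'E'
from st import *
st()
d=manip.get_image("side"); pickle.dump(d,open("side22.pkl","wb"))
im=crop(d,250,185,50,60,12);im=cv2.convertScaleAbs(im,alpha=1.8,beta=15)[100:]
cv2.imwrite("pics/side22.png",im)
from ed import *
edgefit("side22",284,284,211,231)
c,L,dl=pitch(d,(289,215.7),(288.4,231.1),yl=-.02);print(c,L,-dl[0]/dl[1])
E
```

```text
F local [-10.83  -1.94   2.77] M local [-0.446  1.653 -0.077] pos [ 0.539  -0.0791  0.0572] rel corner [-0.0159  0.0008  0.0452] 25.2667 w 0.0092 yaw 0.2788 zax [ 1.024e-01  1.000e-04 -9.947e-01]
cop rel TCP x 0.0612 y -0.0125 (foot x -.06..+.02, y +-.012) Fn 7.6
side22 slope 0.0116 x@z6 -2.69 x@z46 -2.22 x@z74 -1.90 rms 0.25 zr 22..63 n20
[[288.46, 215.7], [288.04, 231.23]] [[-0.5, 59.6], [-0.6, 26.6]] -0.0015216606966318774
```

View pics/side22.png

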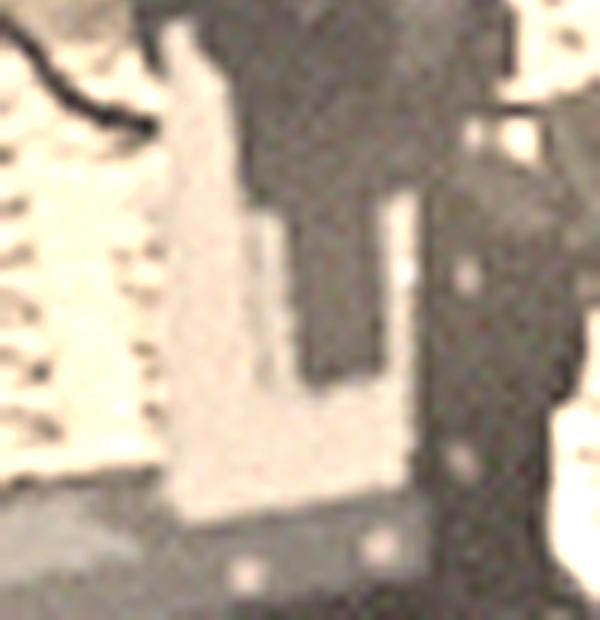

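Request:
move_arm(series=[[[0,0,-0.001,0,0,0,0],[0,0,-0.0008,0,0,0,0],[0,0,0,0,0,0,0],[0,0,0,0,0,0,0]]])

```text
clock: 25.65
position: [0.5392, -0.0791, 0.057]
ee_rot: [0.051, -0.139, 0.989, 0.007]
contact_force: [-12.8, -4.1, 14.7]
width: 0.0088
```

```bash
cat > chk.py <<'E'
from st import *
from ed import *
def chk(tag,n=4):
    st();R=[]
    for i in range(n):
        d=manip.get_image("side"); pickle.dump(d,open(f"{tag}.pkl","wb"))
        c,L,dl=pitch(d,(270,240.7),(281.3,238.5));c2,L2,d2=pitch(d,(288.6,215.7),(288.2,231.1),yl=-.02)
        R.append((-dl[1]/dl[0],L[1][0],L[0][1],L[1][1],-d2[0]/d2[1],L2[0][0]));edgefit(tag,284.2,284.2,211,231)
    print("foot raw pitch, dotx, dotz toe, heel, theta raw, topspot x",np.mean(R,0).round(4),np.std(R,0).round(4))
E
python3 -c "
from chk import *
chk('side23')"
```

```text
F local [-13.47  -0.43  14.69] M local [-0.097  2.254 -0.066] pos [ 0.5392 -0.0791  0.057 ] rel corner [-0.0157  0.0008  0.045 ] 25.65 w 0.0088 yaw 0.2787 zax [ 1.035e-01 -3.000e-04 -9.946e-01]
cop rel TCP x 0.0200 y -0.0024 (foot x -.06..+.02, y +-.012) Fn 19.5
side23 slope 0.0124 x@z6 -2.71 x@z46 -2.21 x@z74 -1.87 rms 0.25 zr 20..63 n21
side23 slope 0.0105 x@z6 -2.63 x@z46 -2.21 x@z74 -1.91 rms 0.24 zr 20..63 n21
side23 slope 0.0113 x@z6 -2.67 x@z46 -2.21 x@z74 -1.90 rms 0.25 zr 20..63 n21
side23 slope 0.0118 x@z6 -2.68 x@z46 -2.21 x@z74 -1.88 rms 0.25 zr 20..63 n21
foot raw pitch, dotx, dotz toe, heel, theta raw, topspot x [ 5.9000e-03 -1.0225e+01  8.3500e+00  8.2250e+00  5.4000e-03 -7.2500e-01] [0.0045 0.109  0.05   0.0829 0.0038 0.0829]
```

Request:
move_arm(series=[[[0,0,0,0.0016,-0.0058,0,0],[0.001,0.0003,0,0,0,0,0],[0,0,0,0,0,0,0],[0,0,0,0,0,0,0]]])

```text
clock: 26.18
position: [0.5393, -0.0789, 0.057]
ee_rot: [0.053, -0.139, 0.989, 0.007]
contact_force: [-15.5, -5.3, 17.0]
width: 0.0091
```

```bash
python3 -c "
from chk import *
chk('side24',4)"
```

```text
F local [-16.33  -0.88  17.  ] M local [-0.235  2.516 -0.107] pos [ 0.5393 -0.0789  0.057 ] rel corner [-0.0156  0.0008  0.045 ] 26.1833 w 0.0091 yaw 0.2794 zax [ 1.078e-01 -2.000e-04 -9.942e-01]
cop rel TCP x 0.0321 y -0.0043 (foot x -.06..+.02, y +-.012) Fn 21.8
side24 slope 0.0190 x@z6 -2.99 x@z46 -2.23 x@z74 -1.70 rms 0.33 zr 20..63 n21
side24 slope 0.0185 x@z6 -2.96 x@z46 -2.22 x@z74 -1.70 rms 0.30 zr 20..63 n21
side24 slope 0.0208 x@z6 -3.06 x@z46 -2.23 x@z74 -1.65 rms 0.32 zr 20..63 n21
side24 slope 0.0152 x@z6 -2.80 x@z46 -2.19 x@z74 -1.76 rms 0.30 zr 20..63 n21
foot raw pitch, dotx, dotz toe, heel, theta raw, topspot x [ 5.5000e-03 -1.0225e+01  8.3500e+00  8.2000e+00  9.0000e-03 -5.2500e-01] [0.0021 0.0829 0.0866 0.0707 0.0035 0.0829]
```

```bash
python3 - <<'E'
from h import *
d=load("side24");im=cv2.convertScaleAbs(crop(d,235,195,66,66,9),alpha=2.2,beta=25);cv2.imwrite("pics/side24.png",im)
E
```

```text
(no output)
```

View pics/side24.png

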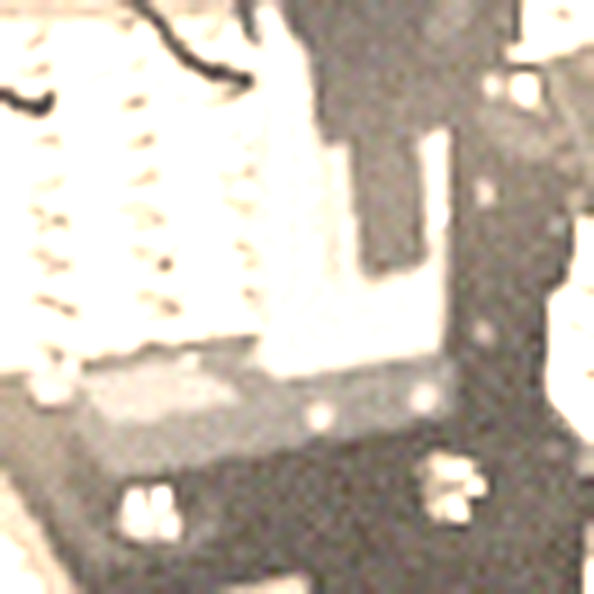

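```bash
python3 - <<'E'
from pl import *
def bot(n,u0,v0,u1,v1,w=3,yl=-.012):
    d=load(n);g=cv2.GaussianBlur(cv2.cvtColor(d["color"],cv2.COLOR_RGB2GRAY),(0,0),.8).astype(float);P=[]
    for u in range(u0,u1+1):
        vv=v0+(v1-v0)*(u-u0)/(u1-u0);vs=np.arange(int(round(vv))-w,int(round(vv))+w+1);gr=np.clip(-(g[vs+1,u]-g[vs-1,u]),0,None);gr*=gr>.3*gr.max();P.append((u,(gr*vs).sum()/gr.sum()))
    L=onplane(d,P,yl)
    for _ in range(4):
        k=np.polyfit(L[:,0],L[:,1],1);r=L[:,1]-np.polyval(k,L[:,0]);L=L[abs(r)<=2*r.std()+.05]
    print(n,"bottom slope (toe-up +) %.4f"%-k[0],"z heel %.2f toe(-80) %.2f rms %.2f n%d"%(np.polyval(k,-3),np.polyval(k,-83),r.std(),len(L)))
for n in("side22","side23","side24","side14"): bot(n,252,246.7,281,241.6)
bot("side11",248,248.6,275,243)   # flat pressed
bot("side20",245,249,272,244)
bot("side4",232,242.3,262,236.5)
bot("side8",249,245.5,280,242)
E
```

```text
side22 bottom slope (toe-up +) -0.0326 z heel 3.75 toe(-80) 1.15 rms 0.51 n27
side23 bottom slope (toe-up +) -0.0055 z heel 2.65 toe(-80) 2.20 rms 0.43 n26
side24 bottom slope (toe-up +) 0.0045 z heel 2.32 toe(-80) 2.68 rms 0.56 n29
side14 bottom slope (toe-up +) -0.0019 z heel 2.48 toe(-80) 2.33 rms 0.46 n25
side11 bottom slope (toe-up +) 0.0247 z heel 1.17 toe(-80) 3.15 rms 0.67 n27
side20 bottom slope (toe-up +) 0.0100 z heel 2.00 toe(-80) 2.81 rms 0.78 n28
 ** On entry to DLASCL parameter number  4 had an illegal value
 ** On entry to DLASCL parameter number  4 had an illegal value
 ** On entry to DLASCL parameter number  4 had an illegal value
 ** On entry to DLASCL parameter number  4 had an illegal value
 ** On entry to DLASCL parameter number  5 had an illegal value
 ** On entry to DLASCL parameter number  4 had an illegal value<stdin>:5: RuntimeWarning: invalid value encountered in scalar divide
Traceback (most recent call last):
numpy.linalg.LinAlgError: SVD did not converge in Linear Least Squares
```

```bash
python3 - <<'E'
from st import *
a=[]
for n,c in(("side",(190,130,140,180,3)),("top",(200,130,130,180,3))):
    d=manip.get_image(n);a.append(crop(d,*c)[:540])
cv2.imwrite("pics/fin.png",np.hstack(a)[:,:800]);st()
E
```

```text
F local [-16.68  -0.74  17.99] M local [-0.214  2.467 -0.084] pos [ 0.5393 -0.0789  0.057 ] rel corner [-0.0156  0.0009  0.045 ] 26.4833 w 0.0088 yaw 0.2794 zax [ 1.078e-01 -2.000e-04 -9.942e-01]
cop rel TCP x 0.0359 y -0.0044 (foot x -.06..+.02, y +-.012) Fn 22.8
```

View pics/fin.png

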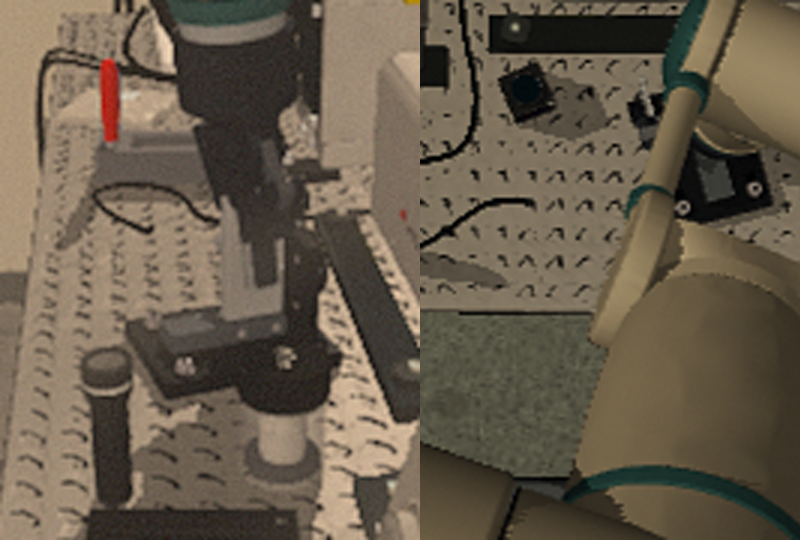

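The torch (105,430), canister (282,440) and cube (527,90) are where they were. The square stands in the corner against the upright, and the forces are steady. I'm handing in.

```bash
python3 -c "
from rig import manip
print(manip.sign_off())"
```

```text
the job is handed in; nothing more can be done
None
```

The square is in the corner, still gripped at 60 N. It presses about 22 N on the base (including its own weight) and pushes about 16 N into the upright. The upright reads square to within about 0.01 rad, and I handed in at 26.5 s.

**What went wrong:** my first push pressed too hard on the foot. The square slipped in the grip, toe up by about 0.1 rad, and the upright ended about 0.02 rad past square. I lifted off and set the foot's heel on the upright's top edge, gripping at 90 N for that step. I then dragged the upright back by friction to about +0.04 rad, so it was moved only with the square. After levelling the foot again, I pushed in with a light press. The force stayed at about 7.6 N while the upright moved, then rose sharply at the spot where the blade had met the base of the upright before.

**Last checks:**
- **Foot:** flat on the base to about 0.005 rad, and the tool height matches earlier flat contacts.
- **Upright:** the spots on its face read a lean of +0.009 rad raw, about 0 to +0.005 after correction. The image is too coarse to do better than about 0.01 rad.
- **One disagreement:** the blade-edge slope in the image rose from 0.012 to 0.018 rad after the final press, while the dots on the foot showed no change. I took that as image noise.
- **Loose things:** the cube, canister and torch look unmoved.

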